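Clear the offcuts and centre-mark a keel blank

TASK

Clear the sawn dark offcuts off the marking press and the bench first: lay each on the steel sill of the blue scrap box and push it in through the sprung orange flap, so that the flap swings shut behind it. Then lay the pale keel blank flat on the press bed and push it square and flush into the corner of the two fences, plain heel end against the end fence and red toe end pointing out; press the red plunger down past its soft first stop to the firm second stop to mark the blank, and let it spring back up. The blank stays flush in the corner; leave the other things on the bench alone.

Things in the scene. Friction and masses are not known exactly. Their poses are not given: they have to be found in the camera images.
- keel: prosthetic-foot keel blank: pale maple slab 190 x 56 x 30 mm, about 0.22 kg; the toe end is dipped red, the other, plain end is the heel. Origin at its centre; x along it towards the heel, y across, z up through its thickness. It starts flat on the bench, its heel pointing roughly the way the press needs it
- heel (a point): point on the keel: middle of the bottom edge of its plain heel end (95 mm along +x, 15 mm below the keel's origin); axes as the keel's
- toe (a point): point on the keel: middle of the bottom edge of its red toe end (95 mm along -x, 15 mm below the keel's origin)
- off1: dark sawn hardwood offcut 110 x 45 x 32 mm (x, y, z), origin at its centre, about 0.1 kg; when present it starts on the bed of the marking press. Of the three offcuts two or three are present; the rest read None
- off2: dark sawn hardwood offcut 95 x 42 x 28 mm (x, y, z), origin at its centre; on the bench when present
- off3: dark sawn hardwood offcut 105 x 40 x 30 mm (x, y, z), origin at its centre; on the bench when present
- gate (a point): middle of the scrap box's gate, in the plane of the box front and lintel (x = 0), at sill height (150 mm over the bench); x points level into the box, y left, z up. Gate 94 mm wide, lintel 52 mm over the sill. The level sill runs from x = -151 to -21 mm, 90 mm wide between side lips 10 mm high and 5 thick; from x = -21 mm a slick ramp leads steeply down through the gate
- flap (a joint): the orange flap, 88 x 74 mm, smooth, hung from the top edge of the gate, 10 mm inside the front: 0 = shut, positive = swung inward (rad, up to 1.45). A light spring (some 0.3 N at its lower edge when shut, 1 N when open) shuts it; it opens only inward
- corner (a point): inner corner of the press's two dark fences, on the bed's top (12 mm over the bench). End fence: face x = 0, y = -12 to 93 mm; side fence: face y = 0, x = -150 to 0 mm; both 18 mm high over the bed, 12 thick. The keel belongs at x < 0, y > 0, its axes parallel to these, heel on the end fence, long edge on the side fence (heel point at 0, 28, 0 mm)
- knob (a point): top centre of the red push knob on the press plunger (38 mm across; 190 mm above the bench when up); moves straight down with it
- plunger (a joint): first stage of the plunger (m, 0 = up, positive = down): a weak return spring (2 to 5 N) lets it sink until the point rests on the keel at about 0.018 (own stop without a keel 0.023)
- punch (a joint): second stage (m, 0 = at rest, positive = knob pushed further down over the plunger): starts to yield at about 7 N and reaches its stop at 0.007 with about 13 N; springs back when let go
- tape: bystander, leave it be: roll of yellow tape lying flat, 72 mm across, 24 mm high
- sleeve: bystander, leave it be: upright brown sanding sleeve, 64 mm across, 70 mm high
- jar: bystander, leave it be: white jar with a blue cap, 72 mm across, 75 mm high
- screwdriver: bystander, leave it be: screwdriver lying on the right
- adapter: bystander, leave it be: steel pyramid adapter on its 50 mm square foot, 58 mm high
- gluebottle: bystander, leave it be: bottle with a red cap, 56 mm across, 150 mm high
- scrapbox: blue dust-tight scrap box, 360 mm deep, 270 wide, 224 high, with a clear lid, a yellow lintel over its gate and a steel feed sill in front; fixed to the bench. Origin on the bench below the point gate, axes as the gate's. An item pushed along the sill until its tail is almost level with the gate slides down the ramp to a slick floor some 100 mm below the sill
- press: green centre-marking press, fixed to the bench; origin on the bench below the point corner, axes as the corner's. Aluminium bed 12 mm thick, x = -210 to 50, y = -20 to 100 mm. Column (24 mm radius collar) at (30, -34) mm; its arm's round guide (15 mm radius, 98 to 140 mm over the bench) holds the plunger over (-35, 28) mm, point 60 mm over the bench

How it is judged:
On the way, in this order (a step that is already met when the one before it is completed fails the run):
1. every offcut is inside the scrap box and the flap has shut (x of off1 in the frame of gate between 0.025 and 0.355 m and y of off1 in the frame of gate between -0.13 and 0.13 m and z of each of off1, off2, off3 in the frame of gate below 0.005 m and x of off2 in the frame of gate between 0.025 and 0.355 m and y of off2 in the frame of gate between -0.13 and 0.13 m and x of off3 in the frame of gate between 0.025 and 0.355 m and y of off3 in the frame of gate between -0.13 and 0.13 m and value of joint flap below 0.1 rad), for 0.2 s.
2. the keel lies flush in the fence corner, heel to the end fence (x of heel in the frame of corner above -0.003 m and y of heel in the frame of corner between 0.024 and 0.031 m and y of toe in the frame of corner between 0.024 and 0.032 m and z of each of heel, toe in the frame of corner below 0.004 m and angle between the x axis of keel and the x axis of corner, either way round below 0.02 rad), for 0.2 s.
3. the plunger is pressed to its second stop on the flush keel (all of step 2 and value of joint plunger above 0.015 m and value of joint punch above 0.0055 m), for 0.1 s.
4. the plunger has been let back up (value of joint plunger below 0.003 m and value of joint punch below 0.0015 m), for 0.2 s.
At the end, for the whole second after the job is handed in: Present offcuts down in the scrap box, centres no higher than the sill; flap under 0.1 rad; keel flat on the bed, heel within 3 mm of the end fence, edge within 3 to 4 mm of the side fence, square within 0.02 rad, toe out; plunger up (stages under 3 and 1.5 mm); all at rest (all of step 1 and all of step 2 and all of step 4 and linear speed of each of keel, off1, off2, off3 below 0.02 m/s); the robot touches nothing.
It fails at once if a bystander shoved more than 40 mm (distance of any of tape, sleeve, jar, screwdriver, adapter, gluebottle from where it was at the start of the episode above 0.04 m).
It fails at once if an upright bystander tipped over (angle between any of sleeve, jar, adapter, gluebottle's own z axis and vertical above 0.5 rad).
Of off1, off2, off3 only 2 to 3 are there at a start; the rules pass over those that are not, and their reading is None.
At some moment in a run one of keel, off1, off2, off3 may be knocked a few centimetres aside while the robot is not near it.
Once in a run the grip may slacken for a moment while it holds something.
It also fails if it takes over 210 s, if anything falls off the work surface, if the arm or the gripper's body presses on something with over 40 N, if the wrist force passes 120 N, or if a joint passes its speed limit or range.

ROBOT

A 7-joint arm with a two-finger parallel gripper is mounted at the origin on the work surface. World frame = base frame: x ahead of the robot, y to its left, z up, the work surface at z = 0. Lengths are in m, angles in rad, forces in N, time in s.
With the tool pointing down it reaches from about 0.35 to 0.775 m from the base axis. Payload 3.1 kg.
Tool frame: the origin (TCP) lies at the very end of the fingers, on their centre line; the grasp point (between the pads) lies 19 mm behind it; z points along the fingers, y is the line along which they close (so a half turn about z gives the same grasp; the last joint's range is limited). The gripper opens to 85 mm and grips with 20 to 120 N. Pads are 22 mm wide; open, the fingers measure 114 mm over their backs; the gripper's body (76 mm by 85 mm) begins 54 mm behind the grasp point. The pads swing forward as they close: fully open they stand 13 mm farther back than shut.
Start: joints at [-1.191, 0.311, 0.014, 1.512, -0.004, 1.319, -0.027], TCP at [0.225, 0.502, 0.211] pointing down, gripper open.
Joint ranges: [-2.7, 2.7], [-0.3, 1.91], [-1.27, 1.3], [0.12, 2.57], [-1.44, 4.58], [0.2, 2.03], [-3.05, 3.05]. Speed limits (rad/s): [2.79, 2.79, 3.14, 3.14, 3.14, 3.14, 3.14].

INTERFACE

Orientations are given as a rotation vector (axis times angle).
In Python, from cell import arm gives the robot as it stands.
- The arm moves only by the tool drive_tool, never from a script. Its argument "rows" is a list of rows, each an object of numbers: "hand": the opening, from 0 (shut) to 1 (fully open); "x", "y", "z": the shift along the world's x, y, z scaled (see below); "ax", "ay", "az": the turn, a rotation vector about the world's x, y, z scaled (see below). In form: [{"hand": .., "x": .., "y": .., "z": .., "ax": .., "ay": .., "az": ..}, ...]. A call has 1 to 12 rows; each row shifts and turns the commanded pose from where the row before left it; what a row does not reach is not made up. The controller multiplies each number of a shift by 0.3 m and each number of a turn by 90 degrees. A row lasts 1/10 s, in which the tool goes at most 50 mm and 8.59 degrees, less where a joint would pass 70% of its speed; a pose out of reach is approached as far as the arm can. A call with a number of a shift or a turn outside -1 to 1 is refused whole. A call with a gripper value outside its range is refused whole. The fingers move at their own pace and stop on an object; "newtons" is the grip in N (left out, the last holds). Time passes only in rows, so rows that do not move let the fingers close. It gives the time, the measured TCP pose, the force, the opening and the grip force at its end, in the units of the state.
- arm.sense(): the state, without advancing time (a new reading comes with each control period).
- arm.read_camera(name): name is "scene" or "top"; returns (picture, depth): 400x640x3 uint8, red, green, blue; 400x640 float32, m along the optical axis (not along the pixel's ray), 0 where there is no reading.
- arm.calibration(name): a dict with "fx", "fy", "cx", "cy" (pixels), "D" ([k1, k2, p1, p2, k3] as OpenCV has them; the pictures are not rectified), "cam_to_world" (4x4, takes a point from camera to world coordinates). Camera axes: x right, y up, looking along -z (the intrinsics and any distortion apply to the point x, -y, -z); pixel columns grow to the right and rows downward; lengths in m; the calibration is good to about 2 mm. A picture is of the moment at which its call begins. calibration takes no time and is no camera call.
- arm.sign_off(): hands the job in; it is judged then, once.
The state is a dict: "t": time; "joint_positions": joint angles; "dq": joint speeds; "effort": joint torques, N m; "tcp_pos": TCP position; "tool_rot": TCP orientation; "contact_force": force on the tool from outside, world axes, zero at the start; "moment": the same for the moment, N m; "grip_width": opening from 0.0 (shut) to 1.0 (fully open); "grasp_force": force on a finger pad.
Only numpy, scipy, OpenCV 4.12 (cv2) and the standard library are available. Lean on these libraries where they do the work, as an engineer would, in place of code of your own. Each camera call takes 0.05 s, during which the arm holds its last target. There are 200 camera calls.

## Working session

There is one attempt and no reset: what is moved stays moved. The work goes in short steps, Python scripts to look and compute and a tool call to move; the robot and the scene stay as the last step left them, time stands still between calls to the robot, and variables do not carry over. Pictures are saved under pics/ and viewed, at most 14 in all, crops included, and the job is handed in when it is done.

Besides the shell and the picture viewer there is one more tool, called after "Request:" by a JSON object that holds its "fn" and its "kwargs", one argument or row to a line. drive_tool: Moves the arm, as the interface text tells. Its arguments: {"type":"object","properties":{"rows":{"type":"array","items":{"type":"object","properties":{"hand":{"type":"number"},"x":{"type":"number"},"y":{"type":"number"},"z":{"type":"number"},"ax":{"type":"number"},"ay":{"type":"number"},"az":{"type":"number"}}}},"newtons":{"type":"number"}},"required":["rows"]}

```bash
mkdir -p pics; cat > h.py <<'E'
import numpy as np, cv2
from cell import arm
def shot(name,fn):
    p,d=arm.read_camera(name); np.savez('last_%s.npz'%name,p=p,d=d)
    cv2.imwrite('pics/'+fn,p[:,:,::-1]); return p,d
def load(name):
    z=np.load('last_%s.npz'%name); return z['p'],z['d']
def ray(name,u,v):
    c=arm.calibration(name); K=np.array([[c['fx'],0,c['cx']],[0,c['fy'],c['cy']],[0,0,1.]])
    q=cv2.undistortPoints(np.array([[[u,v]]],float),K,np.array(c['D'],float))[0,0]
    T=np.array(c['cam_to_world']); return T[:3,3],T[:3,:3]@np.array([q[0],-q[1],-1.])
def atz(name,u,v,z):
    o,r=ray(name,u,v); return o+r*(z-o[2])/r[2]
def atd(name,u,v,d):
    o,r=ray(name,u,v); return o+r*d
def cloud(name,d):
    c=arm.calibration(name); K=np.array([[c['fx'],0,c['cx']],[0,c['fy'],c['cy']],[0,0,1.]])
    v,u=np.mgrid[0:400,0:640]; 
    q=cv2.undistortPoints(np.stack([u,v],-1).reshape(-1,1,2).astype(float),K,np.array(c['D'],float)).reshape(400,640,2)
    T=np.array(c['cam_to_world']); P=np.stack([q[...,0],-q[...,1],-np.ones((400,640))],-1)*d[...,None]
    return P@T[:3,:3].T+T[:3,3]
E
python3 - <<'E'
from h import *
for n in('top','scene'):
    shot(n,n+'0.png'); c=arm.calibration(n); print(n,{k:np.round(v,3) for k,v in c.items()})
s=arm.sense(); print(s)
E
```

```text
top {'fx': np.float64(365.707), 'fy': np.float64(365.707), 'cx': np.float64(322.82), 'cy': np.float64(195.415), 'D': array([-0.02,  0.  ,  0.  ,  0.  ,  0.  ]), 'cam_to_world': array([[-0.004,  0.998, -0.065,  0.527],
       [-1.   , -0.005, -0.005, -0.053],
       [-0.005,  0.065,  0.998,  1.207],
       [ 0.   ,  0.   ,  0.   ,  1.   ]])}
scene {'fx': np.float64(423.372), 'fy': np.float64(423.372), 'cx': np.float64(316.924), 'cy': np.float64(200.768), 'D': array([-0.005,  0.   ,  0.   ,  0.   ,  0.   ]), 'cam_to_world': array([[-0.705, -0.562,  0.433,  1.043],
       [ 0.71 , -0.566,  0.42 ,  0.394],
       [ 0.009,  0.603,  0.797,  0.963],
       [ 0.   ,  0.   ,  0.   ,  1.   ]])}
{'t': 0.1, 'joint_positions': array([-1.19069904,  0.31166893,  0.01400187,  1.51290525, -0.00441299,
        1.31920919, -0.02720881]), 'dq': array([ 1.66360034e-03, -2.43550223e-03, -6.86884708e-05, -3.71945920e-03,
       -4.33474271e-04,  2.32053868e-03,  5.47453300e-04]), 'effort': array([ 5.23470480e-04, -3.80857372e+01,  1.46477767e-01, -2.31241822e+01,
        1.22080315e-02,  8.06170836e-03, -1.92687594e-05]), 'tcp_pos': array([0.22487095, 0.50115612, 0.20971357]), 'tool_rot': array([-0.65749256, -3.07163694,  0.00334127]), 'contact_force': array([-0.37872469,  0.40035135, -1.09345417]), 'moment': array([-0.02497556,  0.00229714,  0.03357633]), 'grasp_force': 0.0, 'grip_width': 0.9997033253160583}
```

View pics/top0.png

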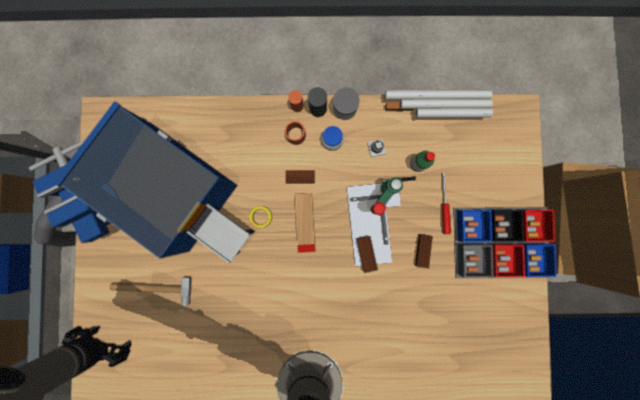

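View pics/scene0.png

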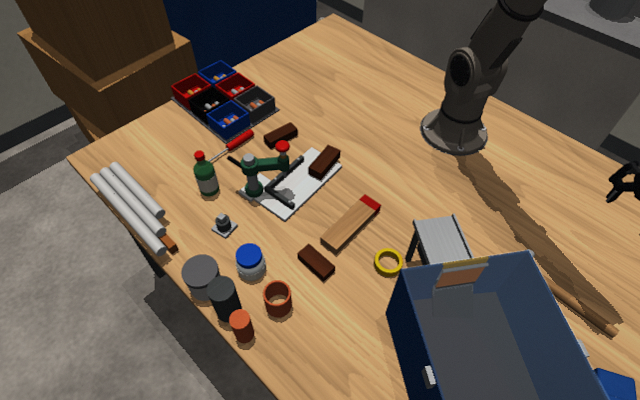

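The top picture shows the offcuts at (300,177), (367,253) on the bed and (424,250), and the keel at (305,222) with its red toe down. The press is at (370,225) with its knob at (379,209), and the sill is at (220,233), leading up-left into the box.

```bash
cat >> h.py <<'E'
def rect(name,mask,z):
    n,l,st,_=cv2.connectedComponentsWithStats(mask.astype(np.uint8)); out=[]
    for i in range(1,n):
        if st[i,4]<80: continue
        v,u=np.nonzero(l==i); W=np.array([atz(name,a,b,z)[:2] for a,b in zip(u,v)])
        (c,wh,a)=cv2.minAreaRect((W*1000).astype(np.float32))
        if wh[0]<wh[1]: wh=wh[::-1]; a+=90
        a=(a+90)%180-90
        out.append((np.round(c),np.round(wh),round(a,1),np.round([u.mean(),v.mean()]),st[i,4]))
    return out
def dark(p):
    q=p.astype(int); m=(q[...,0]<115)&(q[...,0]>q[...,2]*1.5)&(q[...,0]-q[...,2]>18)
    return m
E
python3 - <<'E'
from h import *
p,d=load('top')
W=cloud('top',d)
m=dark(p); m[:160]=0;m[280:]=0;m[:,:270]=0;m[:,450:]=0
m=cv2.morphologyEx(m.astype(np.uint8),cv2.MORPH_OPEN,np.ones((3,3)))
for r in rect('top',m,0.03): print(r)
hs=cv2.cvtColor(p,cv2.COLOR_RGB2HSV)
for (u,v) in [(300,177),(367,253),(424,250),(305,215),(306,246),(355,215),(379,209),(218,234),(190,217),(200,222),(185,223),(386,235),(375,198)]:
    print((u,v),p[v,u],np.round(W[v,u]*1000))
k=cv2.resize(p[150:300,160:460,::-1],None,fx=2.6,fy=2.6,interpolation=cv2.INTER_CUBIC); cv2.imwrite('pics/crop0.png',k)
E
```

```text
(array([666.,  28.]), array([88., 36.]), 89.7, array([300., 176.]), np.int32(336))
(array([ 427., -365.]), array([104.,  48.]), -8.9, array([423., 250.]), np.int32(456))
(array([ 417., -186.]), array([109.,  47.]), 9.6, array([366., 254.]), np.int32(454))
(300, 177) [81 46 27] [665.  27.  28.]
(367, 253) [82 48 32] [ 421. -185.   47.]
(424, 250) [78 42 23] [ 428. -370.   29.]
(305, 215) [175 137  93] [542.  11.  29.]
(306, 246) [163  32  26] [443.   8.  32.]
(355, 215) [200 204 209] [ 541. -152.   11.]
(379, 209) [202  65  59] [ 555. -204.  187.]
(218, 234) [178 181 178] [486. 258. 143.]
(190, 217) [101  81  26] [535. 313. 217.]
(200, 222) [51 49 54] [521. 316. 129.]
(185, 223) [104  86  35] [519. 324. 223.]
(386, 235) [105 109 107] [ 476. -248.   32.]
(375, 198) [66 65 65] [ 595. -215.   29.]
```

View pics/crop0.png

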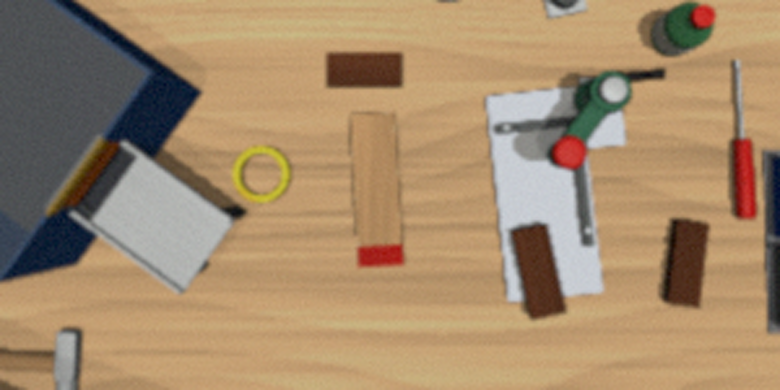

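Enlarged, the sill corners are at crop (122,143), (243,211), (182,291), (72,212). The bed's left edge runs (487,96)–(508,301), the side fence (583,165)–(588,243), and the end fence (497,128)–(575,122). I'll fit these more precisely.

```bash
python3 - <<'E'
from h import *
from scipy.spatial import cKDTree
clo=[]
for n in('top','scene'):
    p,d=shot(n,n+'1.png'); W=cloud(n,d); q=p.astype(int); sat=q.max(-1)-q.min(-1)
    ok=d>0
    m=ok&(sat<25)&(q.min(-1)>110)&(abs(W[...,2]-.15)<.02)&(W[...,1]>.15)&(W[...,1]<.4)&(W[...,0]>.3)&(W[...,0]<.65)
    c=(W[m][:,:2]*1000).astype(np.float32); print(n,'sill',m.sum(),cv2.minAreaRect(c),np.median(W[m][:,2]))
    m=ok&(sat<30)&(q.min(-1)>150)&(abs(W[...,2]-.012)<.012)&(W[...,1]>-.32)&(W[...,1]<-.1)&(W[...,0]>.3)&(W[...,0]<.75)
    P=W[m]*1000; print(n,'bed',m.sum(),cv2.minAreaRect(P[:,:2].astype(np.float32)),np.median(P[:,2]))
    # left edge: max y per x bin, 
    E=[(b+5,np.percentile(P[(P[:,0]>=b)&(P[:,0]<b+10),1],98),np.percentile(P[(P[:,0]>=b)&(P[:,0]<b+10),1],2)) for b in range(360,640,10) if ((P[:,0]>=b)&(P[:,0]<b+10)).sum()>8]; 
    print(np.round(E).astype(int).tolist())
    m=ok&(q[...,0]>130)&(q[...,1]<90)&(q[...,2]<90)&(W[...,2]>.15)&(W[...,1]<0)
    print('knob',np.round([W[m].mean(0)*1000,np.ptp(W[m],0)*1000]),m.sum())
    m=ok&(q[...,0]>70)&(q[...,0]>1.6*q[...,2])&(abs(q[...,0]-q[...,1])<40)&(abs(W[...,2]-.215)<.025)&(W[...,1]>.2)
    c=(W[m][:,:2]*1000).astype(np.float32); print('lintel',m.sum(),cv2.minAreaRect(c) if m.sum() else '')
    m=ok&(W[...,2]>.02)&(W[...,2]<.042)&(q[...,0]>120)&(W[...,0]>.38)&(W[...,0]<.64)&(abs(W[...,1]-.01)<.07)
    print('keel',m.sum(),cv2.minAreaRect((W[m][:,:2]*1000).astype(np.float32)))
    m=ok&(q.max(-1)<130)&(W[...,2]>.02)&(W[...,2]<.04)&(W[...,0]>.42)&(W[...,0]<.65)&(W[...,1]>-.3)&(W[...,1]<-.13)&(sat<20)
    np.save('/tmp/f%s.npy'%n,W[m]*1000)
E
python3 - <<'E'
import cv2,numpy as np
p=cv2.imread('pics/top1.png');s=cv2.imread('pics/scene1.png')
a=cv2.resize(p[170:285,335:415],None,fx=5,fy=5,interpolation=cv2.INTER_CUBIC);b=cv2.resize(s[130:230,225:350],None,fx=3,fy=5,interpolation=cv2.INTER_CUBIC)
b=cv2.resize(b,(375,575)) if 0 else np.pad(b,((0,75),(0,0),(0,0)))
cv2.imwrite('pics/crop1.png',np.hstack([a,b]))
E
```

```text
top sill 1607 ((488.044677734375, 253.0816192626953), (148.48690795898438, 100.89449310302734), 53.65325164794922) 0.1499993298139708
top bed 1871 ((567.2173461914062, -216.98831176757812), (365.09344482421875, 171.5952606201172), 5.733931541442871) 12.128745593035895
[[385, -150, -261], [395, -150, -267], [405, -150, -268], [415, -147, -263], [425, -147, -264], [435, -147, -265], [445, -144, -261], [455, -144, -261], [465, -141, -258], [475, -141, -258], [485, -141, -258], [495, -141, -255], [505, -138, -255], [515, -138, -252], [525, -138, -253], [535, -135, -252], [545, -135, -250], [555, -132, -200], [565, -132, -267], [575, -132, -298], [585, -132, -300], [595, -129, -296], [605, -129, -296], [615, -126, -244], [625, -126, -214], [635, -130, -218]]
knob [[ 585. -232.  182.]
 [ 181.  185.   43.]] 145
lintel 121 ((505.1134338378906, 370.99786376953125), (43.749053955078125, 207.16842651367188), 26.257505416870117)
keel 1038 ((517.928955078125, 13.665939331054688), (190.2598114013672, 56.21080780029297), 3.2006263732910156)
scene sill 1773 ((479.19219970703125, 240.08242797851562),
[... 289 characters left out ...]
266], [425, -147, -264], [435, -146, -257], [445, -145, -246], [455, -144, -239], [465, -143, -238], [475, -142, -235], [485, -141, -236], [495, -141, -234], [505, -139, -231], [515, -139, -232], [525, -138, -231], [535, -137, -229], [545, -136, -227], [555, -134, -228], [565, -133, -226], [575, -133, -296], [585, -130, -296], [595, -129, -282], [605, -128, -191], [615, -129, -209], [625, -127, -214], [635, -132, -216]]
knob [[ 603. -247.  179.]
 [ 183.  187.   45.]] 143
lintel 831 ((521.3048095703125, 392.21429443359375), (166.972900390625, 359.03424072265625), 12.894837379455566)
keel 1251 ((517.6610107421875, 12.173246383666992), (192.7653045654297, 57.50724411010742), 3.4967925548553467)
```

View pics/crop1.png

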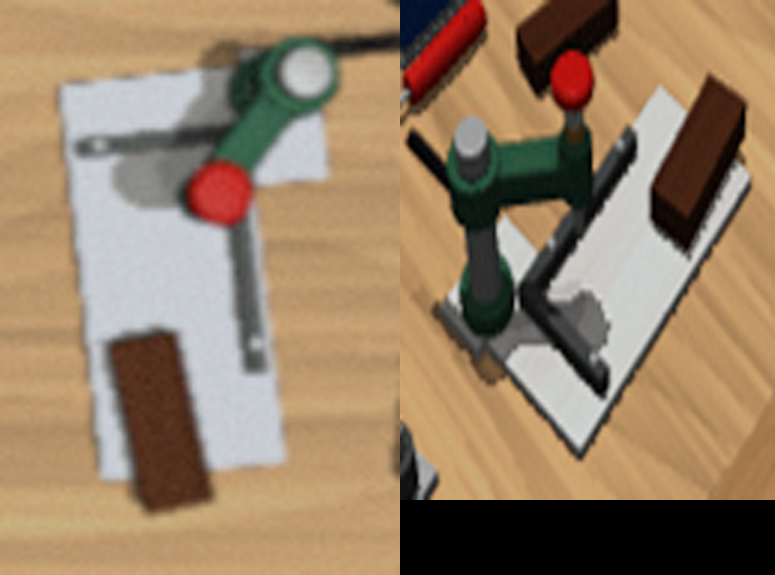

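Bed corners in the crop: far left (62,85), near left (102,480), near right (285,462). The inner top edges run (82,155)–(200,149) on the end fence and (231,225)–(246,370) on the side fence, and the knob is at (220,192).

```bash
python3 - <<'E'
from h import *
f=lambda x,y,z: np.round(atz('top',x/5+335-.4,y/5+170-.4,z)[:2]*1000,1)
th=np.arctan(.0975);X=np.array([np.cos(th),np.sin(th)]);Y=np.array([-X[1],X[0]])
o=np.array([500,-140.])-100*Y
for nm,x,y,z in [('FL',62,85,.012),('NL',102,480,.012),('NR',285,462,.012),('e1',82,155,.03),('e2',200,149,.03),('s1',231,225,.03),('s2',246,370,.03),('knob',220,192,.19)]:
    w=f(x,y,z); print(nm,w,'rel',np.round([(w-o)@X,(w-o)@Y],1))
g=lambda x,y,z: np.round(atz('top',x/2.6+160-.3,y/2.6+150-.3,z)[:2]*1000,1)
for x,y in [(122,143),(243,211),(182,291),(72,212)]: print('sill',g(x,y,.16))
# lintel top: yellow in top view at z .224?
p,d=load('top');W=cloud('top',d)
hs=cv2.cvtColor(p,cv2.COLOR_RGB2HSV)
m=(hs[...,0]>15)&(hs[...,0]<32)&(hs[...,1]>130); m[:195]=0;m[240:]=0;m[:,:170]=0;m[:,215:]=0
v,u=np.nonzero(m);print('lintel',len(u),cv2.minAreaRect((W[v,u][:,:2]*1000).astype(np.float32)),np.percentile(W[v,u,2],[10,50,90]))
# scene view: depth front of box
P,D=load('scene');V=cloud('scene',D)
hs=cv2.cvtColor(P,cv2.COLOR_RGB2HSV)
m=(hs[...,0]>5)&(hs[...,0]<32)&(hs[...,1]>130); m[:225]=0;m[300:]=0;m[:,:425]=0;m[:,500:]=0
m&=V[...,2]>.15
v,u=np.nonzero(m);Q=V[v,u]*1000;print('scene lintel/flap',len(u));
for lo,hi in((195,206),(206,216),(216,230)):
    q=Q[(Q[:,2]>lo)&(Q[:,2]<hi)]; 
    if len(q)>5: print(lo,len(q),cv2.minAreaRect(q[:,:2].astype(np.float32)))
# sill edges in both
for W,q in((cloud('top',d),p),(V,P)):
    q=q.astype(int);m=(abs(W[...,2]-.15)<.02)&(q.max(-1)-q.min(-1)<30)&(q.min(-1)>100)&(W[...,1]>.15)&(W[...,1]<.36)&(W[...,0]>.3)&(W[...,0]<.62)
    n,l,st,_=cv2.connectedComponentsWithStats(m.astype(np.uint8));i=1+st[1:,4].argmax();c=(W[l==i][:,:2]*1000).astype(np.float32)
    print(cv2.boxPoints(cv2.minAreaRect(c)))
E
```

```text
FL [ 634.2 -126.2] rel [134.9 100.7]
NL [ 377.5 -149.9] rel [-122.9  102. ]
NR [ 388.5 -268.5] rel [-123.4  -17.1]
e1 [ 587.3 -137.6] rel [87.1 93.9]
e2 [ 590.8 -213.7] rel [83.2 17.8]
s1 [ 541.8 -232.9] rel [32.6  3.5]
s2 [ 449.1 -241.2] rel [-60.5   4.2]
knob [ 558.1 -202.6] rel [51.8 32.1]
sill [570.7 286.8]
sill [495.3 152. ]
sill [408.3 218.3]
sill [494.8 341. ]
lintel 105 ((546.54638671875, 146.7587432861328), (69.17052459716797, 394.7205505371094), 4.387477874755859) [0.2041907  0.21497209 0.22396866]
scene lintel/flap 684
216 680 ((561.0850219726562, 326.4995422363281), (46.92952346801758, 121.4283676147461), 54.805572509765625)
[[404.99567 221.21783]
 [487.45932 162.86353]
 [578.2341  291.14227]
 [495.77042 349.49658]]
[[407.3754  218.64647]
 [485.57196 163.03389]
 [554.0947  259.38348]
 [475.8982  314.99603]]
```

Request:
{"fn": "drive_tool", "kwargs": {
  "rows": [
    {"hand":0.8,"z":0.12},
    {"hand":0.8,"z":0.12},
    {"hand":0.8,"z":0.06,"az":-0.08},
    {"hand":0.8,"x":0.08,"y":-0.127,"az":-0.08},
    {"hand":0.8,"x":0.08,"y":-0.127,"az":-0.08},
    {"hand":0.8,"x":0.08,"y":-0.127,"az":-0.08},
    {"hand":0.8,"x":0.08,"y":-0.127,"az":-0.08},
    {"hand":0.8,"x":0.08,"y":-0.127,"az":-0.08},
    {"hand":0.8,"x":0.08,"y":-0.127,"az":-0.08},
    {"hand":0.8,"x":0.08,"y":-0.127,"az":-0.08},
    {"hand":0.8,"x":0.08,"y":-0.127,"az":-0.08},
    {"hand":0.8,"y":-0.127,"az":-0.08}
  ],
  "newtons": 50
}}

```text
invalid input at $.rows[0]: expected keys hand, x, y, z, ax, ay, az
```

Request:
{"fn": "drive_tool", "kwargs": {
  "rows": [
    {"hand":0.8,"y":-0.127,"az":-0.08},
    {"hand":0.8,"y":-0.127,"az":-0.08},
    {"hand":0.8,"y":-0.127,"az":-0.08},
    {"hand":0.8,"y":-0.127,"az":-0.08},
    {"hand":0.8,"y":-0.127,"az":-0.08},
    {"hand":0.8,"y":-0.127,"az":-0.08},
    {"hand":0.8,"y":-0.127,"az":-0.08},
    {"hand":0.8,"y":-0.127,"az":-0.08},
    {"hand":0.8},
    {"hand":0.8}
  ]
}}

```text
invalid input at $.rows[0]: expected keys hand, x, y, z, ax, ay, az
```

```bash
cat >> h.py <<'E'
from scipy.spatial.transform import Rotation as R
def now():
    s=arm.sense(); M=R.from_rotvec(s['tool_rot']).as_matrix()
    print('t',round(s['t'],1),'tcp',np.round(np.array(s['tcp_pos'])*1000,1),'yawY',round(np.degrees(np.arctan2(M[1,1],M[0,1])),1),'down',np.round(M[:,2],3),'F',np.round(s['contact_force'],1),'w',round(s['grip_width'],3),'g',round(s['grasp_force'],1),'q7',round(s['joint_positions'][6],2))
E
python3 -c "
from h import *
now()"
```

```text
t 0.2 tcp [224.9 501.4 210. ] yawY 65.8 down [-0.001 -0.001 -1.   ] F [ 0.8 -0.1  0.2] w 1.005 g 0.0 q7 -0.03
```

Request:
{"fn": "drive_tool", "kwargs": {
  "rows": [
    {"hand":0.8,"x":0,"y":0,"z":0.12,"ax":0,"ay":0,"az":0},
    {"hand":0.8,"x":0,"y":0,"z":0.12,"ax":0,"ay":0,"az":0},
    {"hand":0.8,"x":0,"y":0,"z":0.06,"ax":0,"ay":0,"az":-0.08},
    {"hand":0.8,"x":0.08,"y":-0.127,"z":0,"ax":0,"ay":0,"az":-0.08},
    {"hand":0.8,"x":0.08,"y":-0.127,"z":0,"ax":0,"ay":0,"az":-0.08},
    {"hand":0.8,"x":0.08,"y":-0.127,"z":0,"ax":0,"ay":0,"az":-0.08},
    {"hand":0.8,"x":0.08,"y":-0.127,"z":0,"ax":0,"ay":0,"az":-0.08},
    {"hand":0.8,"x":0.08,"y":-0.127,"z":0,"ax":0,"ay":0,"az":-0.08},
    {"hand":0.8,"x":0.08,"y":-0.127,"z":0,"ax":0,"ay":0,"az":-0.08},
    {"hand":0.8,"x":0.08,"y":-0.127,"z":0,"ax":0,"ay":0,"az":-0.08},
    {"hand":0.8,"x":0.08,"y":-0.127,"z":0,"ax":0,"ay":0,"az":-0.08},
    {"hand":0.8,"x":0,"y":-0.127,"z":0,"ax":0,"ay":0,"az":-0.08}
  ],
  "newtons": 50
}}

```text
t: 1.4
tcp_pos: [0.4194, 0.1561, 0.3003]
tool_rot: [2.345, 2.087, -0.0]
contact_force: [-0.1, -0.1, -0.4]
grip_width: 0.801
grasp_force: 0.0
```

Request:
{"fn": "drive_tool", "kwargs": {
  "rows": [
    {"hand":0.8,"x":0,"y":-0.127,"z":0,"ax":0,"ay":0,"az":-0.08},
    {"hand":0.8,"x":0,"y":-0.127,"z":0,"ax":0,"ay":0,"az":-0.08},
    {"hand":0.8,"x":0,"y":-0.127,"z":0,"ax":0,"ay":0,"az":-0.08},
    {"hand":0.8,"x":0,"y":-0.127,"z":0,"ax":0,"ay":0,"az":-0.08},
    {"hand":0.8,"x":0,"y":-0.127,"z":0,"ax":0,"ay":0,"az":-0.08},
    {"hand":0.8,"x":0,"y":-0.127,"z":0,"ax":0,"ay":0,"az":-0.08},
    {"hand":0.8,"x":0,"y":-0.127,"z":0,"ax":0,"ay":0,"az":-0.08},
    {"hand":0.8,"x":0,"y":-0.127,"z":0,"ax":0,"ay":0,"az":-0.08},
    {"hand":0.8,"x":0,"y":-0.127,"z":0,"ax":0,"ay":0,"az":-0.08},
    {"hand":0.8,"x":0,"y":0,"z":0,"ax":0,"ay":0,"az":0},
    {"hand":0.8,"x":0,"y":0,"z":0,"ax":0,"ay":0,"az":0}
  ]
}}

```text
t: 2.5
tcp_pos: [0.4167, -0.1846, 0.3005]
tool_rot: [-3.098, -0.516, 0.001]
contact_force: [-0.9, 1.4, -0.4]
grip_width: 0.797
grasp_force: 0.0
```

```bash
python3 -c "
from h import *
now()"
```

```text
t 2.5 tcp [ 416.7 -184.6  300.5] yawY -71.1 down [-0.  0. -1.] F [-0.9  1.4 -0.4] w 0.797 g 0.0 q7 -0.78
```

Request:
{"fn": "drive_tool", "kwargs": {
  "rows": [
    {"hand":0.8,"x":0.005,"y":0,"z":-0.12,"ax":0,"ay":0,"az":-0.052},
    {"hand":0.8,"x":0,"y":0,"z":-0.12,"ax":0,"ay":0,"az":-0.052},
    {"hand":0.8,"x":0,"y":0,"z":-0.12,"ax":0,"ay":0,"az":0},
    {"hand":0.8,"x":0,"y":0,"z":-0.12,"ax":0,"ay":0,"az":0},
    {"hand":0.8,"x":0,"y":0,"z":-0.12,"ax":0,"ay":0,"az":0},
    {"hand":0.8,"x":0,"y":0,"z":-0.12,"ax":0,"ay":0,"az":0},
    {"hand":0.8,"x":0,"y":0,"z":-0.1,"ax":0,"ay":0,"az":0},
    {"hand":0.8,"x":0,"y":0,"z":-0.08,"ax":0,"ay":0,"az":0},
    {"hand":0.8,"x":0,"y":0,"z":-0.04,"ax":0,"ay":0,"az":0},
    {"hand":0.8,"x":0,"y":0,"z":0,"ax":0,"ay":0,"az":0}
  ]
}}

```text
t: 3.5
tcp_pos: [0.4177, -0.182, 0.0173]
tool_rot: [-3.128, -0.269, 0.005]
contact_force: [-0.6, 0.7, 0.3]
grip_width: 0.8
grasp_force: 0.0
```

Request:
{"fn": "drive_tool", "kwargs": {
  "rows": [
    {"hand":0.2,"x":0,"y":0,"z":0,"ax":0,"ay":0,"az":0},
    {"hand":0.2,"x":0,"y":0,"z":0,"ax":0,"ay":0,"az":0},
    {"hand":0.2,"x":0,"y":0,"z":0,"ax":0,"ay":0,"az":0},
    {"hand":0.2,"x":0,"y":0,"z":0,"ax":0,"ay":0,"az":0},
    {"hand":0.2,"x":0,"y":0,"z":0,"ax":0,"ay":0,"az":0},
    {"hand":0.2,"x":0,"y":0,"z":0,"ax":0,"ay":0,"az":0}
  ]
}}

```text
t: 4.1
tcp_pos: [0.4201, -0.1841, 0.0206]
tool_rot: [3.13, 0.266, 0.005]
contact_force: [-2.0, 1.6, 4.5]
grip_width: 0.478
grasp_force: 49.7
```

```bash
python3 -c "
from h import *
now()"
```

```text
t 4.1 tcp [ 420.1 -184.1   20.6] yawY -80.3 down [ 0.003  0.    -1.   ] F [-2.   1.6  4.5] w 0.478 g 49.7 q7 -0.66
```

Request:
{"fn": "drive_tool", "kwargs": {
  "rows": [
    {"hand":0.2,"x":0,"y":0,"z":0.06,"ax":0,"ay":0,"az":0},
    {"hand":0.2,"x":0,"y":0,"z":0.12,"ax":0,"ay":0,"az":0},
    {"hand":0.2,"x":0,"y":0,"z":0.12,"ax":0,"ay":0,"az":0},
    {"hand":0.2,"x":0,"y":0,"z":0.12,"ax":0,"ay":0,"az":0},
    {"hand":0.2,"x":0,"y":0,"z":0.12,"ax":0,"ay":0,"az":0},
    {"hand":0.2,"x":0,"y":0,"z":0.12,"ax":0,"ay":0,"az":0},
    {"hand":0.2,"x":0,"y":0,"z":0.1,"ax":0,"ay":0,"az":0}
  ],
  "newtons": 70
}}

```text
t: 4.8
tcp_pos: [0.4191, -0.1845, 0.25]
tool_rot: [3.13, 0.264, 0.007]
contact_force: [1.1, 0.5, -0.3]
grip_width: 0.457
grasp_force: 70.4
```

Request:
{"fn": "drive_tool", "kwargs": {
  "rows": [
    {"hand":0.2,"x":0.018,"y":0.119,"z":0,"ax":0,"ay":0,"az":0.042},
    {"hand":0.2,"x":0.018,"y":0.119,"z":0,"ax":0,"ay":0,"az":0.042},
    {"hand":0.2,"x":0.018,"y":0.119,"z":0,"ax":0,"ay":0,"az":0.042},
    {"hand":0.2,"x":0.018,"y":0.119,"z":0,"ax":0,"ay":0,"az":0.042},
    {"hand":0.2,"x":0.018,"y":0.119,"z":0,"ax":0,"ay":0,"az":0.042},
    {"hand":0.2,"x":0.018,"y":0.119,"z":0,"ax":0,"ay":0,"az":0.042},
    {"hand":0.2,"x":0.018,"y":0.119,"z":0,"ax":0,"ay":0,"az":0.042},
    {"hand":0.2,"x":0.018,"y":0.119,"z":0,"ax":0,"ay":0,"az":0.042},
    {"hand":0.2,"x":0.018,"y":0.119,"z":0,"ax":0,"ay":0,"az":0.042},
    {"hand":0.2,"x":0.018,"y":0.119,"z":0,"ax":0,"ay":0,"az":0.042},
    {"hand":0.2,"x":0.018,"y":0.119,"z":0,"ax":0,"ay":0,"az":0.042},
    {"hand":0.2,"x":0.018,"y":0.119,"z":0,"ax":0,"ay":0,"az":0.042}
  ]
}}

```text
t: 6.0
tcp_pos: [0.4838, 0.2458, 0.2481]
tool_rot: [-2.784, -1.455, -0.004]
contact_force: [0.9, -0.7, 0.2]
grip_width: 0.458
grasp_force: 70.4
```

```bash
python3 -c "
from h import *
p,d=shot('top','top2.png');shot('scene','scene2.png');now()
k=cv2.resize(cv2.imread('pics/scene2.png')[170:350,300:560],(780,540),interpolation=cv2.INTER_CUBIC);cv2.imwrite('pics/crop2.png',k)"
```

```text
t 6.1 tcp [482.3 251.9 247. ] yawY -34.3 down [ 0.     0.004 -1.   ] F [-0.5 -0.2  0.2] w 0.459 g 70.4 q7 -0.99
```

View pics/crop2.png

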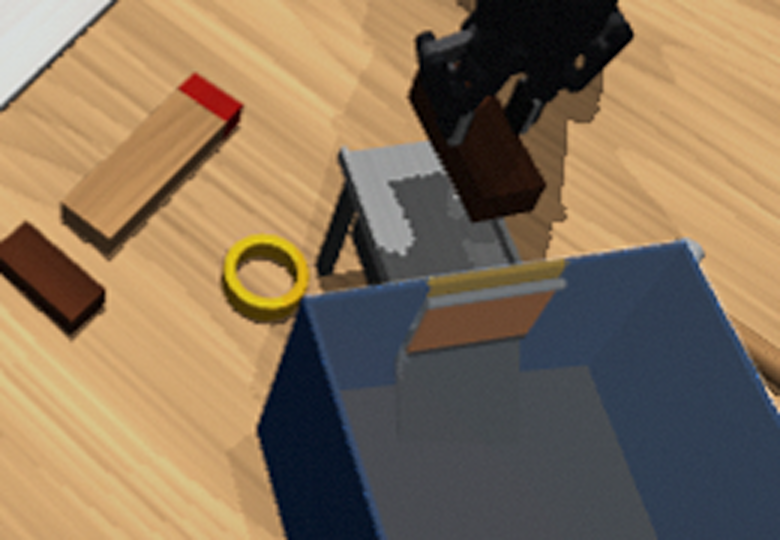

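The crop shows off1 held level over the sill and aligned with it, the nose toward the gate. I'll let the arm settle and read its pose.

Request:
{"fn": "drive_tool", "kwargs": {
  "rows": [
    {"hand":0.2,"x":0,"y":0,"z":0,"ax":0,"ay":0,"az":0},
    {"hand":0.2,"x":0,"y":0,"z":0,"ax":0,"ay":0,"az":0}
  ]
}}

```text
t: 6.3
tcp_pos: [0.4839, 0.2429, 0.2475]
tool_rot: [2.787, 1.448, 0.001]
contact_force: [0.3, 0.1, -0.5]
grip_width: 0.457
grasp_force: 70.4
```

```bash
python3 -c "
from h import *
now()
w=np.array(arm.sense()['tcp_pos'])[:2]*1000; o=np.array([533.7,314.7]);X=np.array([.5786,.8156]);Y=np.array([-.8156,.5786]);print((w-o)@X,(w-o)@Y)"
```

```text
t 6.3 tcp [483.9 242.9 247.5] yawY -35.1 down [ 0.001 -0.    -1.   ] F [ 0.3  0.1 -0.5] w 0.457 g 70.4 q7 -0.99
-87.37972593121495 -0.8842140910019665
```

Request:
{"fn": "drive_tool", "kwargs": {
  "rows": [
    {"hand":0.2,"x":0,"y":0.001,"z":-0.1,"ax":0,"ay":0,"az":0},
    {"hand":0.2,"x":0,"y":0,"z":-0.1,"ax":0,"ay":0,"az":0},
    {"hand":0.2,"x":0,"y":0,"z":-0.05,"ax":0,"ay":0,"az":0},
    {"hand":0.2,"x":0,"y":0,"z":-0.034,"ax":0,"ay":0,"az":0},
    {"hand":0.2,"x":0,"y":0,"z":0,"ax":0,"ay":0,"az":0},
    {"hand":0.65,"x":0,"y":0,"z":0,"ax":0,"ay":0,"az":0},
    {"hand":0.65,"x":0,"y":0,"z":0,"ax":0,"ay":0,"az":0},
    {"hand":0.65,"x":0,"y":0,"z":0,"ax":0,"ay":0,"az":0}
  ]
}}

```text
t: 7.1
tcp_pos: [0.4844, 0.245, 0.1628]
tool_rot: [-2.786, -1.451, -0.004]
contact_force: [0.9, 0.6, 0.7]
grip_width: 0.652
grasp_force: 0.0
```

Request:
{"fn": "drive_tool", "kwargs": {
  "rows": [
    {"hand":0.65,"x":0,"y":0,"z":0.09,"ax":0,"ay":0,"az":0},
    {"hand":0.65,"x":0,"y":0,"z":0.09,"ax":0,"ay":0,"az":0},
    {"hand":0.0,"x":-0.055,"y":-0.077,"z":0,"ax":0,"ay":0,"az":0},
    {"hand":0.0,"x":-0.055,"y":-0.077,"z":0,"ax":0,"ay":0,"az":0},
    {"hand":0.0,"x":-0.055,"y":-0.077,"z":0,"ax":0,"ay":0,"az":0},
    {"hand":0.0,"x":0,"y":0,"z":0,"ax":0,"ay":0,"az":0},
    {"hand":0.0,"x":0,"y":0,"z":-0.09,"ax":0,"ay":0,"az":0},
    {"hand":0.0,"x":0,"y":0,"z":-0.09,"ax":0,"ay":0,"az":0},
    {"hand":0.0,"x":0,"y":0,"z":0,"ax":0,"ay":0,"az":0}
  ]
}}

```text
t: 8.0
tcp_pos: [0.4316, 0.175, 0.159]
tool_rot: [-2.786, -1.452, 0.01]
contact_force: [-1.0, -0.3, -0.8]
grip_width: 0.001
grasp_force: 0.0
```

```bash
cat >> h.py <<'E'
def gpos():
    w=np.array(arm.sense()['tcp_pos'])[:2]*1000; o=np.array([533.7,314.7]);X=np.array([.5786,.8156]);Y=np.array([-.8156,.5786]);print('gate frame',np.round([(w-o)@X,(w-o)@Y],1))
E
python3 -c "
from h import *
now();gpos()
shot('scene','scene3.png')
k=cv2.resize(cv2.imread('pics/scene3.png')[170:350,300:560],(780,540),interpolation=cv2.INTER_CUBIC);cv2.imwrite('pics/crop3.png',k)"
```

```text
t 8.0 tcp [431.6 175.  159. ] yawY -34.9 down [-0.006 -0.003 -1.   ] F [-1.  -0.3 -0.8] w 0.001 g 0.0 q7 -0.93
gate frame [-173.     2.5]
```

View pics/crop3.png

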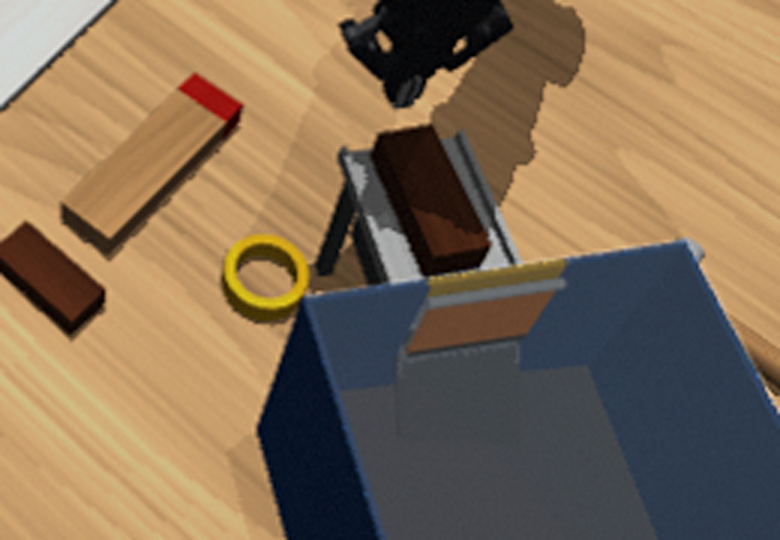

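Off1 lies on the sill between the lips, centred, with the closed fingers behind its tail. Now I push.

Request:
{"fn": "drive_tool", "kwargs": {
  "rows": [
    {"hand":0.0,"x":0.028,"y":0.0395,"z":0.002,"ax":0,"ay":0,"az":0},
    {"hand":0.0,"x":0.028,"y":0.0395,"z":0.002,"ax":0,"ay":0,"az":0},
    {"hand":0.0,"x":0.028,"y":0.0395,"z":0.002,"ax":0,"ay":0,"az":0},
    {"hand":0.0,"x":0.028,"y":0.0395,"z":0.002,"ax":0,"ay":0,"az":0},
    {"hand":0.0,"x":0.028,"y":0.0395,"z":0.002,"ax":0,"ay":0,"az":0},
    {"hand":0.0,"x":0.028,"y":0.0395,"z":0,"ax":0,"ay":0,"az":0},
    {"hand":0.0,"x":0.028,"y":0.0395,"z":0,"ax":0,"ay":0,"az":0},
    {"hand":0.0,"x":0.028,"y":0.0395,"z":0,"ax":0,"ay":0,"az":0},
    {"hand":0.0,"x":0.028,"y":0.0395,"z":0,"ax":0,"ay":0,"az":0},
    {"hand":0.0,"x":0.028,"y":0.0395,"z":0,"ax":0,"ay":0,"az":0},
    {"hand":0.0,"x":0.025,"y":0.035,"z":0,"ax":0,"ay":0,"az":0},
    {"hand":0.0,"x":0,"y":0,"z":0,"ax":0,"ay":0,"az":0}
  ]
}}

```text
t: 9.25
tcp_pos: [0.5268, 0.3061, 0.1659]
tool_rot: [2.784, 1.454, 0.004]
contact_force: [-1.2, -0.8, -0.5]
grip_width: -0.0
grasp_force: 0.0
```

```bash
python3 -c "
from h import *
now();gpos()
shot('scene','scene4.png');shot('top','top4.png')
k=cv2.resize(cv2.imread('pics/scene4.png')[210:400,300:560],(546,399),interpolation=cv2.INTER_CUBIC);cv2.imwrite('pics/crop4.png',k)"
```

```text
t 9.2 tcp [526.8 306.1 165.9] yawY -34.9 down [ 0.002  0.001 -1.   ] F [-1.2 -0.8 -0.5] w -0.0 g 0.0 q7 -1.0
gate frame [-11.1   0.7]
```

View pics/crop4.png

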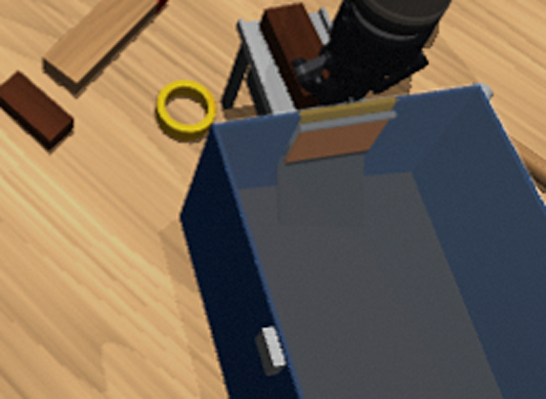

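Off1 is still on the sill at crop (295,50), and the fingers appear to be beside or above it. I'll check from the top.

```bash
python3 -c "
from h import *
p,d=load('top')
W=cloud('top',d)
k=cv2.resize(p[190:270,170:290,::-1],None,fx=4,fy=4,interpolation=cv2.INTER_CUBIC)
s=cv2.imread('pics/scene4.png')[190:290,380:500];s=cv2.resize(s,None,fx=3.2,fy=3.2,interpolation=cv2.INTER_CUBIC)
cv2.imwrite('pics/crop5.png',np.hstack([k,np.pad(s[:,:310],((0,0),(0,0),(0,0)))]))
P,D=load('scene');V=cloud('scene',D)
q=P.astype(int);m=dark(P)&(V[...,2]>.16)&(V[...,2]<.2)&(V[...,0]>.4)&(V[...,0]<.6)&(V[...,1]>.1)&(V[...,1]<.4)
o=np.array([533.7,314.7]);X=np.array([.5786,.8156]);Y=np.array([-.8156,.5786])
A=V[m]*1000; G=np.c_[(A[:,:2]-o)@X,(A[:,:2]-o)@Y,A[:,2]-150]
print(m.sum(),np.percentile(G,[2,50,98],axis=0).round())
t=G[abs(G[:,2]-31)<5];print(cv2.minAreaRect(t[:,:2].astype(np.float32)))
"
```

```text
513 [[-142.  -24.   30.]
 [-108.   -3.   33.]
 [ -41.   18.   36.]]
((-90.36796569824219, -1.6599578857421875), (108.77967071533203, 45.520660400390625), 1.8710241317749023)
```

View pics/crop5.png

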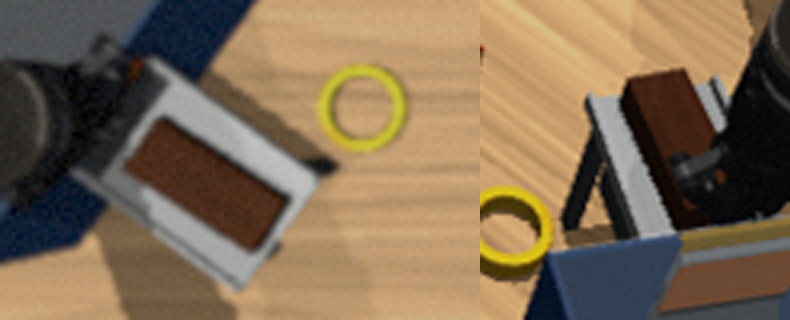

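```bash
cat >> h.py <<'E'
def proj(name,w):
    c=arm.calibration(name); K=np.array([[c['fx'],0,c['cx']],[0,c['fy'],c['cy']],[0,0,1.]])
    T=np.linalg.inv(np.array(c['cam_to_world'])); q=T[:3,:3]@np.array(w)+T[:3,3]; q=q*[1,-1,-1]
    return cv2.projectPoints(q.reshape(1,1,3),np.zeros(3),np.zeros(3),K,np.array(c['D'],float))[0].ravel().round(1)
E
python3 -c "
from h import *
w=arm.sense()['tcp_pos'];print(w)
for n in('top','scene'):
  for dz in(0,.02,.06,.12): print(n,dz,proj(n,w+np.array([0,0,dz])))
  for g in([.5337,.3147,.15],[.5337-.0254,.3147+.036,.224],): print('gate',proj(n,g))
"; python3 - <<'E'
import cv2
p=cv2.imread('pics/scene4.png')[150:300,370:530]; cv2.imwrite('pics/crop6.png',cv2.resize(p,None,fx=4,fy=4,interpolation=cv2.INTER_CUBIC))
E
```

```text
[0.52632452 0.30518785 0.16567564]
top 0 [199.3 220.2]
top 0.02 [196.9 220.2]
top 0.06 [191.7 220.2]
top 0.12 [183.1 220.3]
gate [197.9 217.6]
gate [175. 227.]
scene 0 [455.3 267.1]
scene 0.02 [457.9 262.6]
scene 0.06 [463.3 252.8]
scene 0.12 [472.4 236.8]
gate [455.1 275.7]
gate [487.7 261.8]
```

View pics/crop6.png

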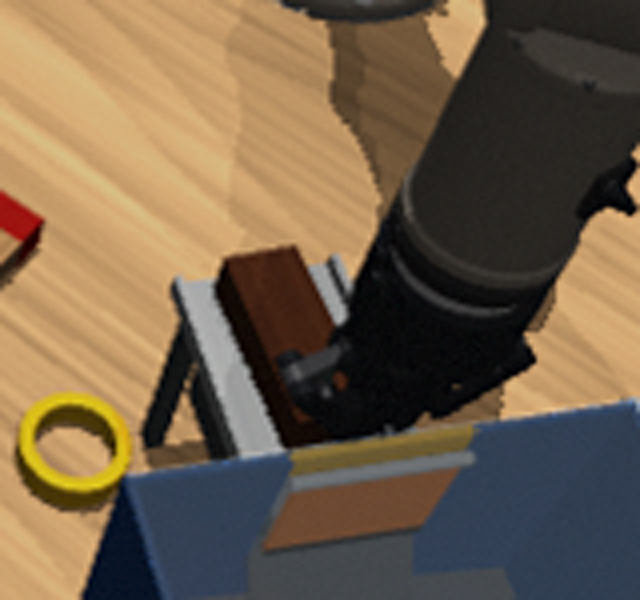

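Request:
{"fn": "drive_tool", "kwargs": {
  "rows": [
    {"hand":0.0,"x":0,"y":0,"z":0.1,"ax":0,"ay":0,"az":0},
    {"hand":0.0,"x":0,"y":0,"z":0.1,"ax":0,"ay":0,"az":0},
    {"hand":0.0,"x":-0.08,"y":-0.113,"z":0,"ax":0,"ay":0,"az":0},
    {"hand":0.0,"x":-0.08,"y":-0.113,"z":0,"ax":0,"ay":0,"az":0},
    {"hand":0.0,"x":-0.08,"y":-0.113,"z":0,"ax":0,"ay":0,"az":0},
    {"hand":0.0,"x":-0.08,"y":-0.113,"z":0,"ax":0,"ay":0,"az":0},
    {"hand":0.0,"x":0,"y":0,"z":-0.11,"ax":0,"ay":0,"az":0},
    {"hand":0.0,"x":0,"y":0,"z":-0.1,"ax":0,"ay":0,"az":0},
    {"hand":0.0,"x":0,"y":0,"z":0,"ax":0,"ay":0,"az":0},
    {"hand":0.0,"x":0,"y":0,"z":0,"ax":0,"ay":0,"az":0}
  ]
}}

```text
t: 10.35
tcp_pos: [0.4297, 0.1689, 0.1624]
tool_rot: [-2.786, -1.451, -0.001]
contact_force: [-0.5, -0.1, 1.3]
grip_width: 0.002
grasp_force: 0.0
```

```bash
python3 -c "
from h import *
now();gpos()
print('old',proj('scene',[.4316,.175,.159]));
p,d=shot('scene','scene7.png');P2,d2=shot('top','top7.png')
w=arm.sense()['tcp_pos'];print(proj('scene',w),proj('top',w))
o=np.array([533.7,314.7]);X=np.array([.5786,.8156]);Y=np.array([-.8156,.5786])
for nm,P,D in(('scene',p,d),('top',P2,d2)):
  V=cloud(nm,D);m=dark(P)&(V[...,2]>.0)&(V[...,2]<.23)&(V[...,0]>.3)&(V[...,0]<.9)&(V[...,1]>-.5)&(V[...,1]<.7)
  n,l,st,_=cv2.connectedComponentsWithStats(m.astype(np.uint8))
  for i in range(1,n):
    if st[i,4]>100: A=V[l==i]*1000;print(nm,st[i,4],np.median(A,0).round())
a=cv2.resize(p[150:270,370:500,::-1],(520,480),interpolation=cv2.INTER_CUBIC);cv2.imwrite('pics/crop7.png',a)
"
```

```text
t 10.3 tcp [429.7 168.9 162.4] yawY -35.0 down [ 0.001  0.    -1.   ] F [-0.5 -0.1  1.3] w 0.002 g 0.0 q7 -0.93
gate frame [-179.1    0.4]
old [430.4 208.3]
[429.  205.8] [246.6 253.7]
scene 303 [ 428. -368.   32.]
scene 143 [ 539. -438.    9.]
scene 370 [560.  39.  11.]
scene 822 [485. 245. 183.]
scene 148 [486. 200.   2.]
scene 587 [670.  35.  29.]
scene 158 [544. 321. 225.]
scene 121 [568. 176.  12.]
scene 535 [577. 329. 225.]
scene 330 [793.  22.  31.]
scene 450 [321. 576.  14.]
scene 385 [826.  68.  26.]
top 336 [666.  29.  28.]
top 217 [535. 319. 168.]
top 512 [487. 243. 182.]
top 460 [ 426. -366.   29.]
```

View pics/crop7.png

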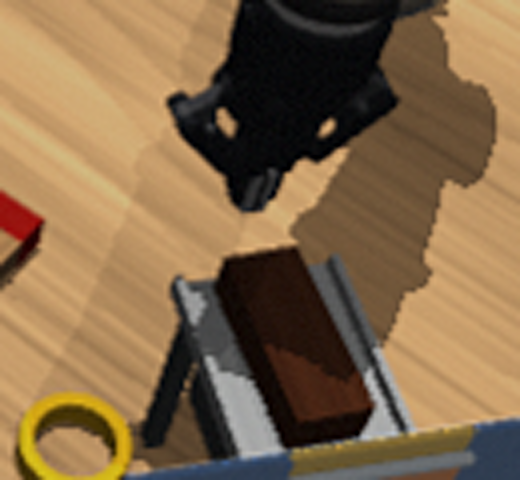

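Off1 is unmoved, and the fingertip at about (432,202) sits roughly 15 mm above the nominal TCP. So the fingers slid over it. I'll push about 9 mm lower, and check partway.

Request:
{"fn": "drive_tool", "kwargs": {
  "rows": [
    {"hand":0.0,"x":0,"y":0,"z":-0.03,"ax":0,"ay":0,"az":0},
    {"hand":0.0,"x":0,"y":0,"z":0,"ax":0,"ay":0,"az":0},
    {"hand":0.0,"x":0.028,"y":0.0395,"z":0,"ax":0,"ay":0,"az":0},
    {"hand":0.0,"x":0.028,"y":0.0395,"z":0,"ax":0,"ay":0,"az":0},
    {"hand":0.0,"x":0.028,"y":0.0395,"z":0,"ax":0,"ay":0,"az":0},
    {"hand":0.0,"x":0.028,"y":0.0395,"z":0,"ax":0,"ay":0,"az":0},
    {"hand":0.0,"x":0,"y":0,"z":0,"ax":0,"ay":0,"az":0}
  ]
}}

```text
t: 11.15
tcp_pos: [0.4643, 0.2193, 0.1525]
tool_rot: [-2.784, -1.456, -0.003]
contact_force: [-1.1, -1.3, 1.0]
grip_width: 0.001
grasp_force: 0.0
```

```bash
cat >> h.py <<'E'
def onsill():
    o=np.array([533.7,314.7]);X=np.array([.5786,.8156]);Y=np.array([-.8156,.5786])
    p,d=shot('top','tmp.png');V=cloud('top',d)
    m=dark(p)&(V[...,2]>.17)&(V[...,2]<.2)&(V[...,0]>.35)&(V[...,0]<.6)&(V[...,1]>.1)&(V[...,1]<.4)
    A=V[m]*1000; G=np.c_[(A[:,:2]-o)@X,(A[:,:2]-o)@Y,A[:,2]-150]
    print('sill item',m.sum(),np.percentile(G,[2,50,98],axis=0).round().tolist() if m.sum()>20 else '')
E
python3 -c "
from h import *
now();gpos();onsill()"
```

```text
t 11.2 tcp [464.3 219.3 152.5] yawY -34.8 down [ 0.002  0.001 -1.   ] F [-1.1 -1.3  1. ] w 0.001 g 0.0 q7 -0.95
gate frame [-118.     1.4]
sill item 413 [[-80.0, -25.0, 23.0], [-30.0, -8.0, 31.0], [7.0, 18.0, 35.0]]
```

Request:
{"fn": "drive_tool", "kwargs": {
  "rows": [
    {"hand":0.0,"x":0.028,"y":0.0393,"z":0.003,"ax":0,"ay":0,"az":0},
    {"hand":0.0,"x":0.028,"y":0.0393,"z":0.003,"ax":0,"ay":0,"az":0},
    {"hand":0.0,"x":0.028,"y":0.0393,"z":0.003,"ax":0,"ay":0,"az":0},
    {"hand":0.0,"x":0.028,"y":0.0393,"z":0.003,"ax":0,"ay":0,"az":0},
    {"hand":0.0,"x":0.028,"y":0.0393,"z":0.003,"ax":0,"ay":0,"az":0},
    {"hand":0.0,"x":0.028,"y":0.0393,"z":0.003,"ax":0,"ay":0,"az":0},
    {"hand":0.0,"x":0.028,"y":0.0393,"z":0,"ax":0,"ay":0,"az":0},
    {"hand":0.0,"x":0,"y":0,"z":0,"ax":0,"ay":0,"az":0}
  ]
}}

```text
t: 12.0
tcp_pos: [0.5221, 0.3003, 0.1576]
tool_rot: [-2.785, -1.454, -0.001]
contact_force: [-0.6, 0.2, -0.5]
grip_width: 0.003
grasp_force: 0.0
```

```bash
python3 -c "
from h import *
now();gpos();onsill();shot('scene','scene8.png')
a=cv2.resize(cv2.imread('pics/scene8.png')[200:400,370:570],(400,400));cv2.imwrite('pics/crop8.png',a)"
```

```text
t 12.0 tcp [522.1 300.3 157.6] yawY -34.9 down [ 0.     0.001 -1.   ] F [-0.6  0.2 -0.5] w 0.003 g 0.0 q7 -0.99
gate frame [-18.5   1.2]
sill item 0
```

View pics/crop8.png

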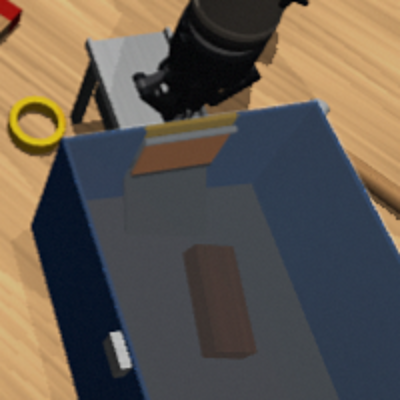

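Off1 lies on the box floor at crop (220,300) and the flap is shut. Next is off3.

Request:
{"fn": "drive_tool", "kwargs": {
  "rows": [
    {"hand":0.0,"x":0,"y":0,"z":0.12,"ax":0,"ay":0,"az":0},
    {"hand":0.0,"x":0,"y":0,"z":0.12,"ax":0,"ay":0,"az":0},
    {"hand":0.5,"x":-0.0186,"y":-0.131,"z":0.1,"ax":0,"ay":0,"az":-0.0592},
    {"hand":0.8,"x":-0.0186,"y":-0.131,"z":0,"ax":0,"ay":0,"az":-0.0592},
    {"hand":0.8,"x":-0.0186,"y":-0.131,"z":0,"ax":0,"ay":0,"az":-0.0592},
    {"hand":0.8,"x":-0.0186,"y":-0.131,"z":0,"ax":0,"ay":0,"az":-0.0592},
    {"hand":0.8,"x":-0.0186,"y":-0.131,"z":0,"ax":0,"ay":0,"az":-0.0592},
    {"hand":0.8,"x":-0.0186,"y":-0.131,"z":0,"ax":0,"ay":0,"az":-0.0592},
    {"hand":0.8,"x":-0.0186,"y":-0.131,"z":0,"ax":0,"ay":0,"az":-0.0592},
    {"hand":0.8,"x":-0.0186,"y":-0.131,"z":0,"ax":0,"ay":0,"az":-0.0592}
  ]
}}

```text
t: 13.1
tcp_pos: [0.4756, -0.0181, 0.2599]
tool_rot: [-3.123, -0.332, 0.0]
contact_force: [-0.6, -1.4, 0.1]
grip_width: 0.803
grasp_force: 0.0
```

Request:
{"fn": "drive_tool", "kwargs": {
  "rows": [
    {"hand":0.8,"x":-0.0186,"y":-0.131,"z":0,"ax":0,"ay":0,"az":-0.0592},
    {"hand":0.8,"x":-0.0186,"y":-0.131,"z":0,"ax":0,"ay":0,"az":-0.0592},
    {"hand":0.8,"x":-0.0186,"y":-0.131,"z":0,"ax":0,"ay":0,"az":-0.0592},
    {"hand":0.8,"x":-0.0186,"y":-0.131,"z":0,"ax":0,"ay":0,"az":-0.0592},
    {"hand":0.8,"x":-0.0186,"y":-0.131,"z":0,"ax":0,"ay":0,"az":0},
    {"hand":0.8,"x":-0.0186,"y":-0.131,"z":0,"ax":0,"ay":0,"az":0},
    {"hand":0.8,"x":-0.0186,"y":-0.131,"z":0,"ax":0,"ay":0,"az":0},
    {"hand":0.8,"x":-0.0186,"y":-0.131,"z":0,"ax":0,"ay":0,"az":0},
    {"hand":0.8,"x":-0.0186,"y":-0.131,"z":0,"ax":0,"ay":0,"az":0},
    {"hand":0.8,"x":0,"y":0,"z":0,"ax":0,"ay":0,"az":0},
    {"hand":0.8,"x":0,"y":0,"z":0,"ax":0,"ay":0,"az":0}
  ]
}}

```text
t: 14.2
tcp_pos: [0.4249, -0.3705, 0.2598]
tool_rot: [-3.131, 0.251, 0.001]
contact_force: [1.3, 0.8, 0.4]
grip_width: 0.795
grasp_force: 0.0
```

```bash
cat >> h.py <<'E'
def blobs(nm='scene'):
    p,d=shot(nm,'tmp.png');V=cloud(nm,d)
    m=dark(p)&(V[...,2]>.02)&(V[...,2]<.06)&(V[...,0]>.3)&(V[...,0]<.72)&(V[...,1]>-.5)&(V[...,1]<.35)
    n,l,st,_=cv2.connectedComponentsWithStats(m.astype(np.uint8))
    for i in range(1,n):
        if st[i,4]>60: A=(V[l==i]*1000);(c,wh,a)=cv2.minAreaRect(A[:,:2].astype(np.float32)); a=a if wh[0]>wh[1] else a+90; print('blob',np.round(c),np.round(wh),round(a,1),np.median(A[:,2]).round())
E
python3 -c "
from h import *
now();blobs()"
```

```text
t 14.2 tcp [ 424.9 -370.5  259.8] yawY -99.2 down [-0.001  0.001 -1.   ] F [1.3 0.8 0.4] w 0.795 g 0.0 q7 -0.76
blob [ 427. -369.] [ 44. 103.] 169.8 32.0
blob [669.  30.] [94. 43.] 89.8 29.0
```

Request:
{"fn": "drive_tool", "kwargs": {
  "rows": [
    {"hand":0.8,"x":0.006,"y":0.007,"z":-0.12,"ax":0,"ay":0,"az":0},
    {"hand":0.8,"x":0,"y":0,"z":-0.12,"ax":0,"ay":0,"az":0},
    {"hand":0.8,"x":0,"y":0,"z":-0.12,"ax":0,"ay":0,"az":0},
    {"hand":0.8,"x":0,"y":0,"z":-0.12,"ax":0,"ay":0,"az":0},
    {"hand":0.8,"x":0,"y":0,"z":-0.12,"ax":0,"ay":0,"az":0},
    {"hand":0.8,"x":0,"y":0,"z":-0.12,"ax":0,"ay":0,"az":0},
    {"hand":0.8,"x":0,"y":0,"z":-0.08,"ax":0,"ay":0,"az":0},
    {"hand":0.8,"x":0,"y":0,"z":-0.04,"ax":0,"ay":0,"az":0},
    {"hand":0.8,"x":0,"y":0,"z":-0.013,"ax":0,"ay":0,"az":0},
    {"hand":0.8,"x":0,"y":0,"z":0,"ax":0,"ay":0,"az":0}
  ]
}}

```text
t: 15.25
tcp_pos: [0.4296, -0.3668, 0.0046]
tool_rot: [3.132, -0.242, 0.001]
contact_force: [0.3, -1.1, 0.2]
grip_width: 0.795
grasp_force: 0.0
```

Request:
{"fn": "drive_tool", "kwargs": {
  "rows": [
    {"hand":0.2,"x":0,"y":0,"z":0,"ax":0,"ay":0,"az":0},
    {"hand":0.2,"x":0,"y":0,"z":0,"ax":0,"ay":0,"az":0},
    {"hand":0.2,"x":0,"y":0,"z":0,"ax":0,"ay":0,"az":0},
    {"hand":0.2,"x":0,"y":0,"z":0,"ax":0,"ay":0,"az":0},
    {"hand":0.2,"x":0,"y":0,"z":0,"ax":0,"ay":0,"az":0},
    {"hand":0.2,"x":0,"y":0,"z":0,"ax":0,"ay":0,"az":0}
  ]
}}

```text
t: 15.85
tcp_pos: [0.4298, -0.3683, 0.0062]
tool_rot: [3.131, -0.244, 0.005]
contact_force: [-0.9, 0.8, 6.5]
grip_width: 0.422
grasp_force: 69.2
```

```bash
python3 -c "
from h import *
now()"
```

```text
t 15.8 tcp [ 429.8 -368.3    6.2] yawY -98.9 down [ 0.003 -0.001 -1.   ] F [-0.9  0.8  6.5] w 0.422 g 69.2 q7 -0.59
```

Request:
{"fn": "drive_tool", "kwargs": {
  "rows": [
    {"hand":0.2,"x":0,"y":0,"z":0.06,"ax":0,"ay":0,"az":0},
    {"hand":0.2,"x":0,"y":0,"z":0.12,"ax":0,"ay":0,"az":0},
    {"hand":0.2,"x":0,"y":0,"z":0.12,"ax":0,"ay":0,"az":0},
    {"hand":0.2,"x":0,"y":0,"z":0.12,"ax":0,"ay":0,"az":0},
    {"hand":0.2,"x":0,"y":0,"z":0.12,"ax":0,"ay":0,"az":0},
    {"hand":0.2,"x":0,"y":0,"z":0.12,"ax":0,"ay":0,"az":0},
    {"hand":0.2,"x":0,"y":0,"z":0.12,"ax":0,"ay":0,"az":0},
    {"hand":0.2,"x":0,"y":0,"z":0.04,"ax":0,"ay":0,"az":0},
    {"hand":0.2,"x":0.011,"y":0.127,"z":0,"ax":0,"ay":0,"az":0.0443},
    {"hand":0.2,"x":0.011,"y":0.127,"z":0,"ax":0,"ay":0,"az":0.0443},
    {"hand":0.2,"x":0.011,"y":0.127,"z":0,"ax":0,"ay":0,"az":0.0443},
    {"hand":0.2,"x":0.011,"y":0.127,"z":0,"ax":0,"ay":0,"az":0.0443}
  ]
}}

```text
t: 17.05
tcp_pos: [0.4414, -0.2132, 0.2494]
tool_rot: [-3.135, -0.197, 0.001]
contact_force: [0.3, 0.0, -0.0]
grip_width: 0.418
grasp_force: 70.0
```

Request:
{"fn": "drive_tool", "kwargs": {
  "rows": [
    {"hand":0.2,"x":0.011,"y":0.127,"z":0,"ax":0,"ay":0,"az":0.0443},
    {"hand":0.2,"x":0.011,"y":0.127,"z":0,"ax":0,"ay":0,"az":0.0443},
    {"hand":0.2,"x":0.011,"y":0.127,"z":0,"ax":0,"ay":0,"az":0.0443},
    {"hand":0.2,"x":0.011,"y":0.127,"z":0,"ax":0,"ay":0,"az":0.0443},
    {"hand":0.2,"x":0.011,"y":0.127,"z":0,"ax":0,"ay":0,"az":0.0443},
    {"hand":0.2,"x":0.011,"y":0.127,"z":0,"ax":0,"ay":0,"az":0.0443},
    {"hand":0.2,"x":0.011,"y":0.127,"z":0,"ax":0,"ay":0,"az":0.0443},
    {"hand":0.2,"x":0.011,"y":0.127,"z":0,"ax":0,"ay":0,"az":0.0443},
    {"hand":0.2,"x":0.011,"y":0.127,"z":0,"ax":0,"ay":0,"az":0.0443},
    {"hand":0.2,"x":0.011,"y":0.127,"z":0,"ax":0,"ay":0,"az":0.0443},
    {"hand":0.2,"x":0.011,"y":0.127,"z":0,"ax":0,"ay":0,"az":0.0443},
    {"hand":0.2,"x":0.011,"y":0.127,"z":0,"ax":0,"ay":0,"az":0.0443}
  ]
}}

```text
t: 18.25
tcp_pos: [0.4811, 0.2435, 0.2494]
tool_rot: [-2.786, -1.451, 0.002]
contact_force: [0.5, -0.2, -0.2]
grip_width: 0.427
grasp_force: 70.0
```

Request:
{"fn": "drive_tool", "kwargs": {
  "rows": [
    {"hand":0.2,"x":0,"y":0,"z":0,"ax":0,"ay":0,"az":0},
    {"hand":0.2,"x":0,"y":0,"z":0,"ax":0,"ay":0,"az":0},
    {"hand":0.2,"x":0,"y":0,"z":0,"ax":0,"ay":0,"az":0}
  ]
}}

```text
t: 18.55
tcp_pos: [0.4817, 0.2405, 0.2497]
tool_rot: [2.789, 1.444, -0.002]
contact_force: [0.2, -0.9, -0.8]
grip_width: 0.422
grasp_force: 70.0
```

```bash
cat >> h.py <<'E'
def held(lo=.2,hi=.34):
    o=np.array([533.7,314.7]);X=np.array([.5786,.8156]);Y=np.array([-.8156,.5786])
    p,d=shot('scene','tmp.png');V=cloud('scene',d)
    m=dark(p)&(V[...,2]>lo)&(V[...,2]<hi)&(V[...,0]>.35)&(V[...,0]<.62)&(V[...,1]>.1)&(V[...,1]<.38)
    q=p.astype(int);m&=q[...,0]-q[...,2]>25
    A=V[m]*1000; G=np.c_[(A[:,:2]-o)@X,(A[:,:2]-o)@Y,A[:,2]]
    print('held',m.sum(),np.percentile(G,[3,50,97],axis=0).round().tolist() if m.sum()>20 else '')
E
python3 -c "
from h import *
now();gpos();held()"
```

```text
t 18.6 tcp [481.7 240.5 249.7] yawY -35.3 down [-0.    -0.001 -1.   ] F [ 0.2 -0.9 -0.8] w 0.422 g 70.0 q7 -0.99
gate frame [-90.6  -0.5]
held 758 [[-110.0, -67.0, 223.0], [31.0, -21.0, 225.0], [48.0, 28.0, 276.0]]
```

Request:
{"fn": "drive_tool", "kwargs": {
  "rows": [
    {"hand":0.2,"x":0,"y":0,"z":-0.12,"ax":0,"ay":0,"az":0},
    {"hand":0.2,"x":0,"y":0,"z":-0.1,"ax":0,"ay":0,"az":0},
    {"hand":0.2,"x":0,"y":0,"z":-0.05,"ax":0,"ay":0,"az":0},
    {"hand":0.2,"x":0,"y":0,"z":-0.033,"ax":0,"ay":0,"az":0},
    {"hand":0.2,"x":0,"y":0,"z":0,"ax":0,"ay":0,"az":0},
    {"hand":0.62,"x":0,"y":0,"z":0,"ax":0,"ay":0,"az":0},
    {"hand":0.62,"x":0,"y":0,"z":0,"ax":0,"ay":0,"az":0},
    {"hand":0.62,"x":0,"y":0,"z":0,"ax":0,"ay":0,"az":0},
    {"hand":0.62,"x":0,"y":0,"z":0.09,"ax":0,"ay":0,"az":0},
    {"hand":0.62,"x":0,"y":0,"z":0.09,"ax":0,"ay":0,"az":0}
  ]
}}

```text
t: 19.6
tcp_pos: [0.4812, 0.2422, 0.2137]
tool_rot: [2.788, 1.448, -0.002]
contact_force: [0.9, -0.3, 0.2]
grip_width: 0.623
grasp_force: 0.0
```

Request:
{"fn": "drive_tool", "kwargs": {
  "rows": [
    {"hand":0.0,"x":-0.055,"y":-0.077,"z":0,"ax":0,"ay":0,"az":0},
    {"hand":0.0,"x":-0.055,"y":-0.077,"z":0,"ax":0,"ay":0,"az":0},
    {"hand":0.0,"x":-0.055,"y":-0.077,"z":0,"ax":0,"ay":0,"az":0},
    {"hand":0.0,"x":0,"y":0,"z":0,"ax":0,"ay":0,"az":0},
    {"hand":0.0,"x":0,"y":0,"z":-0.09,"ax":0,"ay":0,"az":0},
    {"hand":0.0,"x":0,"y":0,"z":-0.08,"ax":0,"ay":0,"az":0},
    {"hand":0.0,"x":0,"y":0,"z":-0.028,"ax":0,"ay":0,"az":0},
    {"hand":0.0,"x":0,"y":0,"z":0,"ax":0,"ay":0,"az":0}
  ]
}}

```text
t: 20.4
tcp_pos: [0.4316, 0.1732, 0.153]
tool_rot: [2.788, 1.448, -0.003]
contact_force: [0.4, -0.9, -0.2]
grip_width: -0.003
grasp_force: 0.0
```

```bash
python3 -c "
from h import *
now();gpos();onsill()"
```

```text
t 20.4 tcp [431.6 173.2 153. ] yawY -35.1 down [-0.002 -0.001 -1.   ] F [ 0.4 -0.9 -0.2] w -0.003 g 0.0 q7 -0.93
gate frame [-174.5    1.4]
sill item 421 [[-141.0, -20.0, 22.0], [-87.0, -5.0, 30.0], [6.0, 15.0, 33.0]]
```

Request:
{"fn": "drive_tool", "kwargs": {
  "rows": [
    {"hand":0.0,"x":0.028,"y":0.0393,"z":0,"ax":0,"ay":0,"az":0},
    {"hand":0.0,"x":0.028,"y":0.0393,"z":0,"ax":0,"ay":0,"az":0},
    {"hand":0.0,"x":0.028,"y":0.0393,"z":0,"ax":0,"ay":0,"az":0},
    {"hand":0.0,"x":0.028,"y":0.0393,"z":0,"ax":0,"ay":0,"az":0},
    {"hand":0.0,"x":0.028,"y":0.0393,"z":0.003,"ax":0,"ay":0,"az":0},
    {"hand":0.0,"x":0.028,"y":0.0393,"z":0.003,"ax":0,"ay":0,"az":0},
    {"hand":0.0,"x":0.028,"y":0.0393,"z":0.003,"ax":0,"ay":0,"az":0},
    {"hand":0.0,"x":0.028,"y":0.0393,"z":0.003,"ax":0,"ay":0,"az":0},
    {"hand":0.0,"x":0.028,"y":0.0393,"z":0.003,"ax":0,"ay":0,"az":0},
    {"hand":0.0,"x":0.028,"y":0.0393,"z":0.003,"ax":0,"ay":0,"az":0},
    {"hand":0.0,"x":0.025,"y":0.035,"z":0,"ax":0,"ay":0,"az":0},
    {"hand":0.0,"x":0,"y":0,"z":0,"ax":0,"ay":0,"az":0}
  ]
}}

```text
t: 21.65
tcp_pos: [0.5248, 0.3037, 0.1603]
tool_rot: [-2.786, -1.451, -0.005]
contact_force: [-0.7, 0.5, 0.1]
grip_width: -0.003
grasp_force: 0.0
```

Request:
{"fn": "drive_tool", "kwargs": {
  "rows": [
    {"hand":0.0,"x":0,"y":0,"z":0.12,"ax":0,"ay":0,"az":0},
    {"hand":0.0,"x":0,"y":0,"z":0.12,"ax":0,"ay":0,"az":0},
    {"hand":0.0,"x":0,"y":0,"z":0.1,"ax":0,"ay":0,"az":0},
    {"hand":0.0,"x":0,"y":-0.1,"z":0,"ax":0,"ay":0,"az":0},
    {"hand":0.3,"x":0,"y":-0.1,"z":0,"ax":0,"ay":0,"az":0},
    {"hand":0.68,"x":0,"y":-0.1,"z":0,"ax":0,"ay":0,"az":0}
  ]
}}

```text
t: 22.25
tcp_pos: [0.5238, 0.2102, 0.2625]
tool_rot: [2.787, 1.448, 0.004]
contact_force: [0.2, -0.7, 0.1]
grip_width: 0.329
grasp_force: 0.0
```

```bash
cat >> h.py <<'E'
def inbox():
    o=np.array([533.7,314.7]);X=np.array([.5786,.8156]);Y=np.array([-.8156,.5786])
    p,d=arm.read_camera('scene');V=cloud('scene',d);G=np.stack([(V[...,:2]*1000-o)@X,(V[...,:2]*1000-o)@Y,V[...,2]*1000],-1)
    q=p.astype(int); m=(G[...,0]>15)&(G[...,0]<350)&(abs(G[...,1])<128)&(q[...,0]>q[...,2]*1.1)&(G[...,2]<240)
    n,l,st,_=cv2.connectedComponentsWithStats(m.astype(np.uint8))
    for i in range(1,n):
        if st[i,4]>60: print('box',st[i],np.median(G[l==i],0).round(),p[l==i].mean(0).round())
E
python3 -c "
from h import *
now();onsill();inbox();blobs('top')"
```

```text
t 22.2 tcp [523.8 210.2 262.5] yawY -35.1 down [ 0.002  0.001 -1.   ] F [ 0.2 -0.7  0.1] w 0.329 g 0.0 q7 -0.89
sill item 0 
box [435 267  50  21 596] [ 37. -28. 225.] [100.  69.  50.]
box [ 488  358   60   42 1662] [236.  -7. 225.] [64. 54. 50.]
blob [667.  29.] [88. 37.] 89.8 28.0
```

Request:
{"fn": "drive_tool", "kwargs": {
  "rows": [
    {"hand":0.68,"x":0.08,"y":-0.102,"z":0,"ax":0,"ay":0,"az":0.0654},
    {"hand":0.68,"x":0.08,"y":-0.102,"z":0,"ax":0,"ay":0,"az":0.0654},
    {"hand":0.68,"x":0.08,"y":-0.102,"z":0,"ax":0,"ay":0,"az":0.0654},
    {"hand":0.68,"x":0.08,"y":-0.102,"z":0,"ax":0,"ay":0,"az":0.0654},
    {"hand":0.68,"x":0.08,"y":-0.102,"z":0,"ax":0,"ay":0,"az":0.0654},
    {"hand":0.68,"x":0.08,"y":-0.102,"z":0,"ax":0,"ay":0,"az":0.0654},
    {"hand":0.68,"x":0,"y":0,"z":0,"ax":0,"ay":0,"az":0},
    {"hand":0.68,"x":0,"y":0,"z":0,"ax":0,"ay":0,"az":0}
  ]
}}

```text
t: 23.2
tcp_pos: [0.6679, 0.0279, 0.2607]
tool_rot: [-2.218, -2.223, -0.0]
contact_force: [-0.5, 0.1, 0.2]
grip_width: 0.681
grasp_force: 0.0
```

```bash
python3 -c "
from h import *
now();blobs('scene')"
```

```text
t 23.2 tcp [667.9  27.9 260.7] yawY 0.1 down [-0.     0.001 -1.   ] F [-0.5  0.1  0.2] w 0.681 g 0.0 q7 0.07
blob [668.  30.] [93. 43.] 89.5 29.0
```

Request:
{"fn": "drive_tool", "kwargs": {
  "rows": [
    {"hand":0.68,"x":0,"y":0.005,"z":-0.12,"ax":0,"ay":0,"az":0},
    {"hand":0.68,"x":0,"y":0,"z":-0.12,"ax":0,"ay":0,"az":0},
    {"hand":0.68,"x":0,"y":0,"z":-0.12,"ax":0,"ay":0,"az":0},
    {"hand":0.68,"x":0,"y":0,"z":-0.12,"ax":0,"ay":0,"az":0},
    {"hand":0.68,"x":0,"y":0,"z":-0.12,"ax":0,"ay":0,"az":0},
    {"hand":0.68,"x":0,"y":0,"z":-0.12,"ax":0,"ay":0,"az":0},
    {"hand":0.68,"x":0,"y":0,"z":-0.08,"ax":0,"ay":0,"az":0},
    {"hand":0.68,"x":0,"y":0,"z":-0.04,"ax":0,"ay":0,"az":0},
    {"hand":0.68,"x":0,"y":0,"z":-0.014,"ax":0,"ay":0,"az":0},
    {"hand":0.68,"x":0,"y":0,"z":0,"ax":0,"ay":0,"az":0}
  ]
}}

```text
t: 24.25
tcp_pos: [0.6681, 0.0307, 0.0057]
tool_rot: [2.215, 2.227, 0.002]
contact_force: [0.8, -1.5, 0.6]
grip_width: 0.683
grasp_force: 0.0
```

Request:
{"fn": "drive_tool", "kwargs": {
  "rows": [
    {"hand":0.2,"x":0,"y":0,"z":0,"ax":0,"ay":0,"az":0},
    {"hand":0.2,"x":0,"y":0,"z":0,"ax":0,"ay":0,"az":0},
    {"hand":0.2,"x":0,"y":0,"z":0,"ax":0,"ay":0,"az":0},
    {"hand":0.2,"x":0,"y":0,"z":0,"ax":0,"ay":0,"az":0},
    {"hand":0.2,"x":0,"y":0,"z":0,"ax":0,"ay":0,"az":0},
    {"hand":0.2,"x":0,"y":0,"z":0,"ax":0,"ay":0,"az":0}
  ]
}}

```text
t: 24.85
tcp_pos: [0.6682, 0.0293, 0.0079]
tool_rot: [2.217, 2.225, 0.003]
contact_force: [-2.8, 0.2, 7.6]
grip_width: 0.201
grasp_force: 3.5
```

```bash
python3 -c "
from h import *
now()"
```

```text
t 24.9 tcp [668.2  29.3   7.9] yawY 0.2 down [ 0.002  0.001 -1.   ] F [-2.8  0.2  7.6] w 0.201 g 3.5 q7 0.13
```

Request:
{"fn": "drive_tool", "kwargs": {
  "rows": [
    {"hand":0.68,"x":0,"y":0,"z":0,"ax":0,"ay":0,"az":0},
    {"hand":0.68,"x":0,"y":0,"z":0,"ax":0,"ay":0,"az":0},
    {"hand":0.68,"x":0,"y":0,"z":0,"ax":0,"ay":0,"az":0},
    {"hand":0.68,"x":0,"y":0,"z":0,"ax":0,"ay":0,"az":0}
  ]
}}

```text
t: 25.25
tcp_pos: [0.6674, 0.0293, 0.0047]
tool_rot: [-2.217, -2.225, 0.0]
contact_force: [-0.2, 0.7, -0.8]
grip_width: 0.683
grasp_force: 0.0
```

```bash
python3 -c "
from h import *
now();blobs('scene');p,d=load('scene')
w=arm.sense()['tcp_pos'];print(proj('scene',w))
u,v=map(int,proj('scene',w));k=cv2.resize(p[v-70:v+50,u-80:u+80,::-1],None,fx=4,fy=4,interpolation=cv2.INTER_CUBIC);cv2.circle(k,(320,280),3,(0,255,0),-1);cv2.imwrite('pics/crop9.png',k)"
```

```text
t 25.2 tcp [667.4  29.3   4.7] yawY 0.2 down [-0. -0. -1.] F [-0.2  0.7 -0.8] w 0.683 g 0.0 q7 0.13
blob [670.  46.] [43. 62.] 90.2 29.0
[315.7 263.9]
```

View pics/crop9.png

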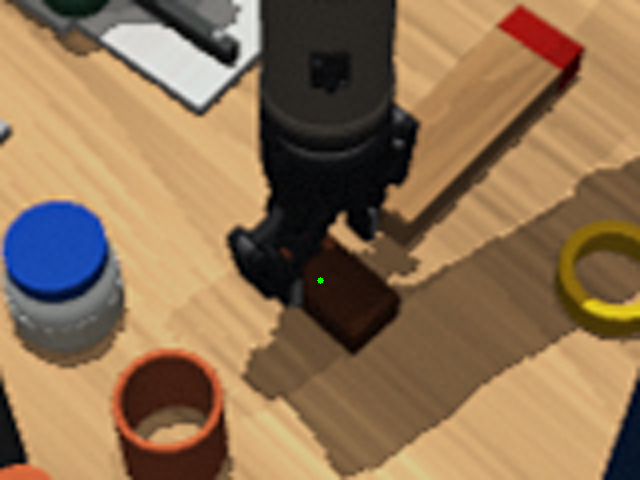

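The crop shows off2 in place between the fingers at (350,295). The fingers closed over its top, so I'll go about 13 mm lower, watching the force.

Request:
{"fn": "drive_tool", "kwargs": {
  "rows": [
    {"hand":0.68,"x":0,"y":0,"z":-0.02,"ax":0,"ay":0,"az":0},
    {"hand":0.68,"x":0,"y":0,"z":-0.02,"ax":0,"ay":0,"az":0},
    {"hand":0.68,"x":0,"y":0,"z":0,"ax":0,"ay":0,"az":0}
  ]
}}

```text
t: 25.6
tcp_pos: [0.6662, 0.0294, -0.0089]
tool_rot: [-2.216, -2.224, 0.004]
contact_force: [-0.2, -0.5, -1.4]
grip_width: 0.677
grasp_force: 0.0
```

Request:
{"fn": "drive_tool", "kwargs": {
  "rows": [
    {"hand":0.2,"x":0,"y":0,"z":0,"ax":0,"ay":0,"az":0},
    {"hand":0.2,"x":0,"y":0,"z":0,"ax":0,"ay":0,"az":0},
    {"hand":0.2,"x":0,"y":0,"z":0,"ax":0,"ay":0,"az":0},
    {"hand":0.2,"x":0,"y":0,"z":0,"ax":0,"ay":0,"az":0},
    {"hand":0.2,"x":0,"y":0,"z":0,"ax":0,"ay":0,"az":0}
  ]
}}

```text
t: 26.1
tcp_pos: [0.6676, 0.0293, -0.0071]
tool_rot: [2.217, 2.225, 0.0]
contact_force: [-0.1, 0.6, -0.3]
grip_width: 0.473
grasp_force: 73.6
```

Request:
{"fn": "drive_tool", "kwargs": {
  "rows": [
    {"hand":0.2,"x":0,"y":0,"z":0.06,"ax":0,"ay":0,"az":0},
    {"hand":0.2,"x":0,"y":0,"z":0.12,"ax":0,"ay":0,"az":0},
    {"hand":0.2,"x":0,"y":0,"z":0.12,"ax":0,"ay":0,"az":0},
    {"hand":0.2,"x":0,"y":0,"z":0.12,"ax":0,"ay":0,"az":0},
    {"hand":0.2,"x":0,"y":0,"z":0.12,"ax":0,"ay":0,"az":0},
    {"hand":0.2,"x":0,"y":0,"z":0.12,"ax":0,"ay":0,"az":0},
    {"hand":0.2,"x":0,"y":0,"z":0.12,"ax":0,"ay":0,"az":0},
    {"hand":0.2,"x":0,"y":0,"z":0.08,"ax":0,"ay":0,"az":0}
  ]
}}

```text
t: 26.9
tcp_pos: [0.6682, 0.0292, 0.2541]
tool_rot: [2.216, 2.224, 0.004]
contact_force: [0.1, -0.2, -0.5]
grip_width: 0.467
grasp_force: 73.6
```

Request:
{"fn": "drive_tool", "kwargs": {
  "rows": [
    {"hand":0.2,"x":-0.0775,"y":0.0883,"z":0,"ax":0,"ay":0,"az":-0.0493},
    {"hand":0.2,"x":-0.0775,"y":0.0883,"z":0,"ax":0,"ay":0,"az":-0.0493},
    {"hand":0.2,"x":-0.0775,"y":0.0883,"z":0,"ax":0,"ay":0,"az":-0.0493},
    {"hand":0.2,"x":-0.0775,"y":0.0883,"z":0,"ax":0,"ay":0,"az":-0.0493},
    {"hand":0.2,"x":-0.0775,"y":0.0883,"z":0,"ax":0,"ay":0,"az":-0.0493},
    {"hand":0.2,"x":-0.0775,"y":0.0883,"z":0,"ax":0,"ay":0,"az":-0.0493},
    {"hand":0.2,"x":-0.0775,"y":0.0883,"z":0,"ax":0,"ay":0,"az":-0.0493},
    {"hand":0.2,"x":-0.0775,"y":0.0883,"z":0,"ax":0,"ay":0,"az":-0.0493},
    {"hand":0.2,"x":0,"y":0,"z":0,"ax":0,"ay":0,"az":0},
    {"hand":0.2,"x":0,"y":0,"z":0,"ax":0,"ay":0,"az":0},
    {"hand":0.2,"x":0,"y":0,"z":0,"ax":0,"ay":0,"az":0}
  ]
}}

```text
t: 28.0
tcp_pos: [0.4822, 0.2399, 0.2509]
tool_rot: [2.79, 1.441, 0.0]
contact_force: [-0.1, -1.5, -1.1]
grip_width: 0.47
grasp_force: 73.6
```

```bash
python3 -c "
from h import *
now();gpos();held(.231,.34)"
```

```text
t 28.0 tcp [482.2 239.9 250.9] yawY -35.4 down [ 0.001 -0.001 -1.   ] F [-0.1 -1.5 -1.1] w 0.47 g 73.6 q7 -0.99
gate frame [-90.8  -1.3]
held 162 [[-107.0, -52.0, 281.0], [-70.0, -10.0, 287.0], [-45.0, 19.0, 326.0]]
```

Request:
{"fn": "drive_tool", "kwargs": {
  "rows": [
    {"hand":0.2,"x":0,"y":0.002,"z":-0.12,"ax":0,"ay":0,"az":0},
    {"hand":0.2,"x":0,"y":0,"z":-0.12,"ax":0,"ay":0,"az":0},
    {"hand":0.2,"x":0,"y":0,"z":-0.06,"ax":0,"ay":0,"az":0},
    {"hand":0.2,"x":0,"y":0,"z":-0.045,"ax":0,"ay":0,"az":0},
    {"hand":0.2,"x":0,"y":0,"z":0,"ax":0,"ay":0,"az":0},
    {"hand":0.64,"x":0,"y":0,"z":0,"ax":0,"ay":0,"az":0},
    {"hand":0.64,"x":0,"y":0,"z":0,"ax":0,"ay":0,"az":0},
    {"hand":0.64,"x":0,"y":0,"z":0,"ax":0,"ay":0,"az":0},
    {"hand":0.64,"x":0,"y":0,"z":0.1,"ax":0,"ay":0,"az":0},
    {"hand":0.64,"x":0,"y":0,"z":0.12,"ax":0,"ay":0,"az":0}
  ]
}}

```text
t: 29.05
tcp_pos: [0.4806, 0.2415, 0.2135]
tool_rot: [2.79, 1.444, -0.004]
contact_force: [1.2, 0.8, -0.1]
grip_width: 0.642
grasp_force: 0.0
```

Request:
{"fn": "drive_tool", "kwargs": {
  "rows": [
    {"hand":0.0,"x":-0.055,"y":-0.077,"z":0,"ax":0,"ay":0,"az":0},
    {"hand":0.0,"x":-0.055,"y":-0.077,"z":0,"ax":0,"ay":0,"az":0},
    {"hand":0.0,"x":-0.055,"y":-0.077,"z":0,"ax":0,"ay":0,"az":0},
    {"hand":0.0,"x":0,"y":0,"z":0,"ax":0,"ay":0,"az":0},
    {"hand":0.0,"x":0,"y":0,"z":-0.1,"ax":0,"ay":0,"az":0},
    {"hand":0.0,"x":0,"y":0,"z":-0.1,"ax":0,"ay":0,"az":0},
    {"hand":0.0,"x":0,"y":0,"z":-0.004,"ax":0,"ay":0,"az":0},
    {"hand":0.0,"x":0,"y":0,"z":0,"ax":0,"ay":0,"az":0}
  ]
}}

```text
t: 29.85
tcp_pos: [0.4324, 0.173, 0.1527]
tool_rot: [2.79, 1.444, 0.0]
contact_force: [0.2, -0.3, 0.8]
grip_width: -0.001
grasp_force: 0.0
```

```bash
python3 -c "
from h import *
now();gpos();onsill()"
```

```text
t 29.9 tcp [432.4 173.  152.7] yawY -35.3 down [ 0. -0. -1.] F [ 0.2 -0.3  0.8] w -0.001 g 0.0 q7 -0.93
gate frame [-174.2    0.6]
sill item 418 [[-134.0, -22.0, 22.0], [-85.0, -5.0, 28.0], [7.0, 16.0, 32.0]]
```

Request:
{"fn": "drive_tool", "kwargs": {
  "rows": [
    {"hand":0.0,"x":0.028,"y":0.0393,"z":-0.003,"ax":0,"ay":0,"az":0},
    {"hand":0.0,"x":0.028,"y":0.0393,"z":0,"ax":0,"ay":0,"az":0},
    {"hand":0.0,"x":0.028,"y":0.0393,"z":0,"ax":0,"ay":0,"az":0},
    {"hand":0.0,"x":0.028,"y":0.0393,"z":0,"ax":0,"ay":0,"az":0},
    {"hand":0.0,"x":0.028,"y":0.0393,"z":0.003,"ax":0,"ay":0,"az":0},
    {"hand":0.0,"x":0.028,"y":0.0393,"z":0.003,"ax":0,"ay":0,"az":0},
    {"hand":0.0,"x":0.028,"y":0.0393,"z":0.003,"ax":0,"ay":0,"az":0},
    {"hand":0.0,"x":0.028,"y":0.0393,"z":0.003,"ax":0,"ay":0,"az":0},
    {"hand":0.0,"x":0.028,"y":0.0393,"z":0.003,"ax":0,"ay":0,"az":0},
    {"hand":0.0,"x":0.028,"y":0.0393,"z":0,"ax":0,"ay":0,"az":0},
    {"hand":0.0,"x":0.026,"y":0.036,"z":0,"ax":0,"ay":0,"az":0},
    {"hand":0.0,"x":0,"y":0,"z":0,"ax":0,"ay":0,"az":0}
  ]
}}

```text
t: 31.1
tcp_pos: [0.525, 0.3038, 0.1563]
tool_rot: [-2.788, -1.447, -0.003]
contact_force: [0.2, 0.7, 0.3]
grip_width: 0.0
grasp_force: 0.0
```

Request:
{"fn": "drive_tool", "kwargs": {
  "rows": [
    {"hand":0.0,"x":0,"y":0,"z":0.12,"ax":0,"ay":0,"az":0},
    {"hand":0.0,"x":0,"y":0,"z":0.12,"ax":0,"ay":0,"az":0},
    {"hand":0.0,"x":0,"y":0,"z":0.1,"ax":0,"ay":0,"az":0},
    {"hand":0.3,"x":-0.1,"y":-0.1,"z":0,"ax":0,"ay":0,"az":0},
    {"hand":0.7,"x":-0.1,"y":-0.1,"z":0,"ax":0,"ay":0,"az":0},
    {"hand":0.9,"x":-0.1,"y":-0.1,"z":0,"ax":0,"ay":0,"az":0}
  ]
}}

```text
t: 31.7
tcp_pos: [0.4338, 0.2109, 0.2587]
tool_rot: [-2.79, -1.444, -0.005]
contact_force: [-0.1, -0.9, 0.5]
grip_width: 0.506
grasp_force: 0.0
```

```bash
python3 -c "
from h import *
now();onsill();blobs('top');shot('scene','scene10.png');p,d=load('scene');V=cloud('scene',d)
cv2.imwrite('pics/crop10.png',cv2.resize(p[60:400,200:600,::-1],(800,560)) if 0 else cv2.resize(p[90:400,230:600,::-1],None,fx=1.9,fy=1.9))
q=p.astype(int);m=(V[...,2]>.02)&(V[...,2]<.045)&(q[...,0]>120)&(V[...,0]>.36)&(V[...,0]<.68)&(abs(V[...,1]-.01)<.09)
m=cv2.morphologyEx(m.astype(np.uint8),cv2.MORPH_OPEN,np.ones((3,3)))>0
print('keel',m.sum(),cv2.minAreaRect((V[m][:,:2]*1000).astype(np.float32)))
"
```

```text
t 31.7 tcp [433.8 210.9 258.7] yawY -35.3 down [ 0.003  0.001 -1.   ] F [-0.1 -0.9  0.5] w 0.506 g 0.0 q7 -1.03
sill item 13 
keel 1246 ((518.004150390625, 11.979013442993164), (190.4293670654297, 57.39323043823242), 3.5788302421569824)
```

View pics/crop10.png

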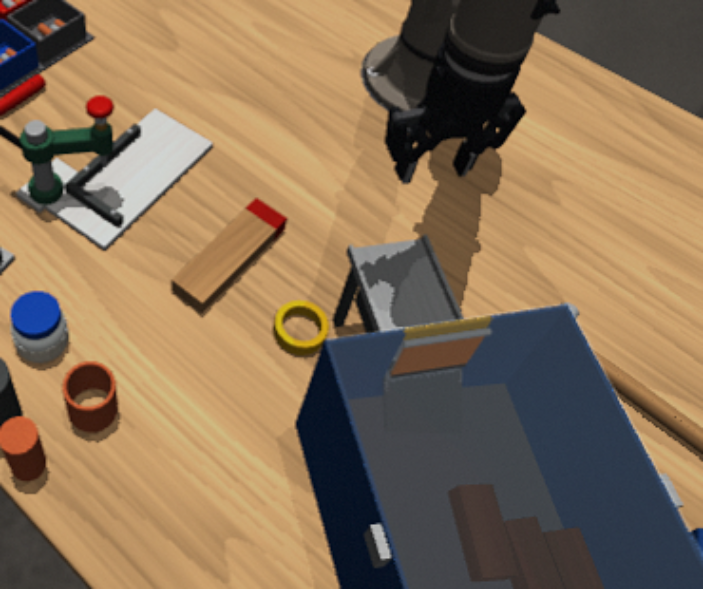

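All three offcuts lie in the box at crop (480,530), (540,560) and (580,570). The flap is shut, and the keel is undisturbed at (230,255). Next, the keel.

Request:
{"fn": "drive_tool", "kwargs": {
  "rows": [
    {"hand":1.0,"x":0.021,"y":-0.097,"z":0,"ax":0,"ay":0,"az":-0.0814},
    {"hand":1.0,"x":0.021,"y":-0.097,"z":0,"ax":0,"ay":0,"az":-0.0814},
    {"hand":1.0,"x":0.021,"y":-0.097,"z":0,"ax":0,"ay":0,"az":-0.0814},
    {"hand":1.0,"x":0.021,"y":-0.097,"z":0,"ax":0,"ay":0,"az":-0.0814},
    {"hand":1.0,"x":0.021,"y":-0.097,"z":0,"ax":0,"ay":0,"az":-0.0814},
    {"hand":1.0,"x":0.021,"y":-0.097,"z":0,"ax":0,"ay":0,"az":-0.0814},
    {"hand":1.0,"x":0.021,"y":-0.097,"z":0,"ax":0,"ay":0,"az":-0.0814},
    {"hand":1.0,"x":0,"y":0,"z":0,"ax":0,"ay":0,"az":0},
    {"hand":1.0,"x":0,"y":0,"z":0,"ax":0,"ay":0,"az":0}
  ]
}}

```text
t: 32.75
tcp_pos: [0.4796, 0.0078, 0.2585]
tool_rot: [-3.14, -0.094, -0.004]
contact_force: [-0.1, 1.1, 0.3]
grip_width: 1.0
grasp_force: 0.0
```

```bash
cat >> h.py <<'E'
CO=np.array([595.1,-228.7]);th=np.radians(5.57);CX=np.array([np.cos(th),np.sin(th)]);CY=np.array([-CX[1],CX[0]])
def cpos():
    w=np.array(arm.sense()['tcp_pos'])[:2]*1000;print('corner frame',np.round([(w-CO)@CX,(w-CO)@CY],1))
def keel(nm='scene',x0=.36,x1=.68,y0=-.3,y1=.1,lo=.02,hi=.05):
    p,d=shot(nm,'tmp.png');V=cloud(nm,d);q=p.astype(int)
    m=(V[...,2]>lo)&(V[...,2]<hi)&(q[...,0]>115)&(q[...,0]>q[...,2]*1.35)&(V[...,0]>x0)&(V[...,0]<x1)&(V[...,1]>y0)&(V[...,1]<y1)
    m=cv2.morphologyEx(m.astype(np.uint8),cv2.MORPH_OPEN,np.ones((3,3)))>0
    A=V[m]*1000;(c,wh,a)=cv2.minAreaRect(A[:,:2].astype(np.float32));a=a if wh[0]>wh[1] else a-90
    c=np.array(c);print(nm,'keel',m.sum(),c.round(1),np.round(wh),'ang',round((a+90)%180-90,1),'corner',np.round([(c-CO)@CX,(c-CO)@CY],1),'z',np.median(A[:,2]).round())
E
python3 -c "
from h import *
now();keel();keel('top')"
```

```text
t 32.8 tcp [479.6   7.8 258.5] yawY -86.6 down [ 0.003  0.    -1.   ] F [-0.1  1.1  0.3] w 1.0 g 0.0 q7 -1.45
scene keel 1025 [518.   12.3] [191.  57.] ang 3.6 corner [-53.3 247.4] z 31.0
top keel 451 [569.2  16.7] [88. 56.] ang 3.4 corner [ -1.9 246.7] z 30.0
```

Request:
{"fn": "drive_tool", "kwargs": {
  "rows": [
    {"hand":1.0,"x":-0.004,"y":0.006,"z":-0.12,"ax":0,"ay":0,"az":0},
    {"hand":1.0,"x":0,"y":0,"z":-0.12,"ax":0,"ay":0,"az":0},
    {"hand":1.0,"x":0,"y":0,"z":-0.12,"ax":0,"ay":0,"az":0},
    {"hand":1.0,"x":0,"y":0,"z":-0.12,"ax":0,"ay":0,"az":0},
    {"hand":1.0,"x":0,"y":0,"z":-0.12,"ax":0,"ay":0,"az":0},
    {"hand":1.0,"x":0,"y":0,"z":-0.12,"ax":0,"ay":0,"az":0},
    {"hand":1.0,"x":0,"y":0,"z":-0.08,"ax":0,"ay":0,"az":0},
    {"hand":1.0,"x":0,"y":0,"z":-0.05,"ax":0,"ay":0,"az":0},
    {"hand":1.0,"x":0,"y":0,"z":-0.038,"ax":0,"ay":0,"az":0},
    {"hand":1.0,"x":0,"y":0,"z":0,"ax":0,"ay":0,"az":0}
  ]
}}

```text
t: 33.85
tcp_pos: [0.4759, 0.0107, -0.0099]
tool_rot: [-3.14, -0.098, 0.004]
contact_force: [0.2, -0.2, -0.3]
grip_width: 1.001
grasp_force: 0.0
```

Request:
{"fn": "drive_tool", "kwargs": {
  "rows": [
    {"hand":0.3,"x":0,"y":0,"z":0,"ax":0,"ay":0,"az":0},
    {"hand":0.3,"x":0,"y":0,"z":0,"ax":0,"ay":0,"az":0},
    {"hand":0.3,"x":0,"y":0,"z":0,"ax":0,"ay":0,"az":0},
    {"hand":0.3,"x":0,"y":0,"z":0,"ax":0,"ay":0,"az":0},
    {"hand":0.3,"x":0,"y":0,"z":0,"ax":0,"ay":0,"az":0}
  ],
  "newtons": 90
}}

```text
t: 34.35
tcp_pos: [0.4784, 0.0097, -0.0069]
tool_rot: [-3.139, -0.095, -0.005]
contact_force: [-0.8, 0.3, 5.0]
grip_width: 0.625
grasp_force: 95.4
```

Request:
{"fn": "drive_tool", "kwargs": {
  "rows": [
    {"hand":0.3,"x":0,"y":0,"z":0.06,"ax":0,"ay":0,"az":0},
    {"hand":0.3,"x":0,"y":0,"z":0.06,"ax":0,"ay":0,"az":0},
    {"hand":0.3,"x":0,"y":0,"z":0.1,"ax":0,"ay":0,"az":0},
    {"hand":0.3,"x":0,"y":0,"z":0.1,"ax":0,"ay":0,"az":0},
    {"hand":0.3,"x":0,"y":0,"z":0,"ax":0,"ay":0,"az":0}
  ]
}}

```text
t: 34.85
tcp_pos: [0.4806, 0.0092, 0.0916]
tool_rot: [-3.139, -0.094, -0.015]
contact_force: [0.8, 0.2, -2.3]
grip_width: 0.628
grasp_force: 95.3
```

```bash
python3 -c "
from h import *
now();cpos();keel(lo=.08,hi=.17)"
```

```text
t 34.9 tcp [480.6   9.2  91.6] yawY -86.6 down [ 0.01   0.002 -1.   ] F [ 0.8  0.2 -2.3] w 0.628 g 95.3 q7 -1.33
corner frame [-90.9 247.9]
scene keel 708 [532.7  11.5] [166.  57.] ang 3.7 corner [-38.8 245.1] z 130.0
```

Request:
{"fn": "drive_tool", "kwargs": {
  "rows": [
    {"hand":0.3,"x":-0.1,"y":-0.09,"z":0,"ax":0,"ay":0,"az":0.008},
    {"hand":0.3,"x":-0.1,"y":-0.1,"z":0,"ax":0,"ay":0,"az":0.008},
    {"hand":0.3,"x":-0.1,"y":-0.1,"z":0,"ax":0,"ay":0,"az":0.008},
    {"hand":0.3,"x":-0.013,"y":-0.1,"z":0,"ax":0,"ay":0,"az":0},
    {"hand":0.3,"x":0,"y":-0.1,"z":0,"ax":0,"ay":0,"az":0},
    {"hand":0.3,"x":0,"y":-0.1,"z":0,"ax":0,"ay":0,"az":0},
    {"hand":0.3,"x":0,"y":-0.077,"z":0,"ax":0,"ay":0,"az":0},
    {"hand":0.3,"x":0,"y":0,"z":0,"ax":0,"ay":0,"az":0},
    {"hand":0.3,"x":0,"y":0,"z":0,"ax":0,"ay":0,"az":0},
    {"hand":0.3,"x":0,"y":0,"z":0,"ax":0,"ay":0,"az":0}
  ]
}}

```text
t: 35.9
tcp_pos: [0.3822, -0.1891, 0.0865]
tool_rot: [-3.136, -0.156, 0.003]
contact_force: [1.5, 0.9, -1.7]
grip_width: 0.628
grasp_force: 95.4
```

```bash
python3 -c "
from h import *
now();cpos();keel(lo=.1,hi=.17)"
```

```text
t 35.9 tcp [ 382.2 -189.1   86.5] yawY -84.3 down [-0.002  0.002 -1.   ] F [ 1.5  0.9 -1.7] w 0.628 g 95.4 q7 -0.82
corner frame [-208.1   60.1]
scene keel 507 [ 438.9 -184.4] [159.  57.] ang 6.6 corner [-151.2   59.3] z 124.0
```

Request:
{"fn": "drive_tool", "kwargs": {
  "rows": [
    {"hand":0.3,"x":0,"y":-0.006,"z":-0.1,"ax":0,"ay":0,"az":0},
    {"hand":0.3,"x":0,"y":0,"z":-0.1,"ax":0,"ay":0,"az":0},
    {"hand":0.3,"x":0,"y":0,"z":-0.05,"ax":0,"ay":0,"az":0},
    {"hand":0.3,"x":0,"y":0,"z":-0.014,"ax":0,"ay":0,"az":0},
    {"hand":0.3,"x":0,"y":0,"z":0,"ax":0,"ay":0,"az":0},
    {"hand":0.3,"x":0.05,"y":0.005,"z":0,"ax":0,"ay":0,"az":0},
    {"hand":0.3,"x":0.05,"y":0.005,"z":0,"ax":0,"ay":0,"az":0},
    {"hand":0.3,"x":0.05,"y":0.005,"z":0,"ax":0,"ay":0,"az":0},
    {"hand":0.3,"x":0.04,"y":0.004,"z":0,"ax":0,"ay":0,"az":0},
    {"hand":0.3,"x":0,"y":0,"z":0,"ax":0,"ay":0,"az":0}
  ]
}}

```text
t: 36.95
tcp_pos: [0.4429, -0.1865, 0.0093]
tool_rot: [3.136, 0.158, 0.006]
contact_force: [-0.6, 0.4, -2.5]
grip_width: 0.632
grasp_force: 95.4
```

```bash
python3 -c "
from h import *
now();cpos();keel(lo=.03,hi=.07)"
```

```text
t 37.0 tcp [ 442.9 -186.5    9.3] yawY -84.2 down [ 0.004 -0.001 -1.   ] F [-0.6  0.4 -2.5] w 0.632 g 95.4 q7 -0.71
corner frame [-147.3   56.8]
scene keel 399 [ 496.1 -182.7] [165.  55.] ang 8.2 corner [-94.1  55.4] z 47.0
```

Request:
{"fn": "drive_tool", "kwargs": {
  "rows": [
    {"hand":0.3,"x":0,"y":0,"z":-0.01,"ax":0,"ay":0,"az":0},
    {"hand":0.3,"x":0,"y":0,"z":0,"ax":0,"ay":0,"az":0},
    {"hand":0.85,"x":0,"y":0,"z":0,"ax":0,"ay":0,"az":0},
    {"hand":0.85,"x":0,"y":0,"z":0,"ax":0,"ay":0,"az":0},
    {"hand":0.85,"x":0,"y":0,"z":0,"ax":0,"ay":0,"az":0},
    {"hand":0.85,"x":0,"y":0,"z":0.1,"ax":0,"ay":0,"az":0},
    {"hand":0.85,"x":0,"y":0,"z":0.12,"ax":0,"ay":0,"az":0},
    {"hand":0.0,"x":0,"y":0.12,"z":0,"ax":0,"ay":0,"az":0},
    {"hand":0.0,"x":0,"y":0.12,"z":0,"ax":0,"ay":0,"az":0},
    {"hand":0.0,"x":0,"y":0,"z":0,"ax":0,"ay":0,"az":0},
    {"hand":0.0,"x":0,"y":0,"z":0,"ax":0,"ay":0,"az":0}
  ]
}}

```text
t: 38.1
tcp_pos: [0.44, -0.1139, 0.0713]
tool_rot: [-3.138, -0.158, -0.0]
contact_force: [-0.3, -0.7, -0.4]
grip_width: 0.168
grasp_force: 0.0
```

```bash
python3 -c "
from h import *
now();cpos();keel(lo=.03,hi=.07);keel('top',lo=.03,hi=.07)"
```

```text
t 38.1 tcp [ 440.  -113.9   71.3] yawY -84.3 down [ 0.  0. -1.] F [-0.3 -0.7 -0.4] w 0.168 g 0.0 q7 -0.97
corner frame [-143.2  129.3]
scene keel 823 [ 479.3 -183.6] [190.  58.] ang 6.3 corner [-110.9   56.1] z 43.0
top keel 637 [ 501.2 -180.3] [143.  55.] ang 6.6 corner [-88.7  57.3] z 42.0
```

Request:
{"fn": "drive_tool", "kwargs": {
  "rows": [
    {"hand":0.0,"x":0.055,"y":0.005,"z":0,"ax":0,"ay":0,"az":0},
    {"hand":0.0,"x":0.055,"y":0.005,"z":-0.085,"ax":0,"ay":0,"az":0},
    {"hand":0.0,"x":0,"y":0,"z":-0.1,"ax":0,"ay":0,"az":0},
    {"hand":0.0,"x":0,"y":0,"z":0,"ax":0,"ay":0,"az":0},
    {"hand":0.0,"x":0.0045,"y":-0.0465,"z":0,"ax":0,"ay":0,"az":0},
    {"hand":0.0,"x":0.0045,"y":-0.0465,"z":0,"ax":0,"ay":0,"az":0},
    {"hand":0.0,"x":0.0045,"y":-0.0465,"z":0,"ax":0,"ay":0,"az":0},
    {"hand":0.0,"x":0.003,"y":-0.033,"z":0,"ax":0,"ay":0,"az":0},
    {"hand":0.0,"x":0,"y":0,"z":0,"ax":0,"ay":0,"az":0}
  ]
}}

```text
t: 39.1
tcp_pos: [0.4779, -0.1665, 0.0169]
tool_rot: [3.136, 0.147, 0.002]
contact_force: [-0.2, -0.2, 0.1]
grip_width: -0.0
grasp_force: 0.0
```

```bash
python3 -c "
from h import *
now();cpos();keel(lo=.03,hi=.07);keel('top',lo=.03,hi=.07)"
```

```text
t 39.1 tcp [ 477.9 -166.5   16.9] yawY -84.6 down [ 0.002 -0.002 -1.   ] F [-0.2 -0.2  0.1] w -0.0 g 0.0 q7 -0.79
corner frame [-110.6   73.3]
scene keel 312 [ 514.  -200.3] [103.  54.] ang 8.5 corner [-78.   36.1] z 43.0
top keel 86 [ 539.  -186.1] [33. 34.] ang -83.6 corner [-51.7  47.9] z 42.0
```

Request:
{"fn": "drive_tool", "kwargs": {
  "rows": [
    {"hand":0.0,"x":0.0005,"y":-0.006,"z":0,"ax":0,"ay":0,"az":0},
    {"hand":0.0,"x":0.0005,"y":-0.006,"z":0,"ax":0,"ay":0,"az":0},
    {"hand":0.0,"x":0,"y":0,"z":0,"ax":0,"ay":0,"az":0}
  ]
}}

```text
t: 39.5
tcp_pos: [0.4781, -0.1672, 0.0157]
tool_rot: [3.138, 0.154, -0.0]
contact_force: [-0.0, -0.2, 0.0]
grip_width: -0.001
grasp_force: 0.0
```

Request:
{"fn": "drive_tool", "kwargs": {
  "rows": [
    {"hand":0.0,"x":0.0005,"y":-0.006,"z":0,"ax":0,"ay":0,"az":0},
    {"hand":0.0,"x":0,"y":0,"z":0,"ax":0,"ay":0,"az":0}
  ]
}}

```text
t: 39.7
tcp_pos: [0.4782, -0.1684, 0.0156]
tool_rot: [-3.137, -0.154, 0.0]
contact_force: [0.3, 1.8, 0.5]
grip_width: -0.0
grasp_force: 0.5
```

Request:
{"fn": "drive_tool", "kwargs": {
  "rows": [
    {"hand":0.0,"x":0.0005,"y":-0.006,"z":0,"ax":0,"ay":0,"az":0},
    {"hand":0.0,"x":0,"y":0,"z":0,"ax":0,"ay":0,"az":0}
  ]
}}

```text
t: 39.9
tcp_pos: [0.4784, -0.1708, 0.0156]
tool_rot: [3.138, 0.153, -0.0]
contact_force: [1.1, 0.9, -0.7]
grip_width: 0.002
grasp_force: 0.5
```

Request:
{"fn": "drive_tool", "kwargs": {
  "rows": [
    {"hand":0.0,"x":0.0005,"y":-0.006,"z":0,"ax":0,"ay":0,"az":0},
    {"hand":0.0,"x":0,"y":0,"z":0,"ax":0,"ay":0,"az":0}
  ]
}}

```text
t: 40.1
tcp_pos: [0.4785, -0.173, 0.0157]
tool_rot: [3.137, 0.153, 0.0]
contact_force: [0.2, 0.9, -1.3]
grip_width: 0.0
grasp_force: 0.4
```

```bash
python3 -c "
from h import *
now();cpos()"
```

```text
t 40.1 tcp [ 478.5 -173.    15.7] yawY -84.4 down [ 0. -0. -1.] F [ 0.2  0.9 -1.3] w 0.0 g 0.4 q7 -0.77
corner frame [-110.6   66.8]
```

Request:
{"fn": "drive_tool", "kwargs": {
  "rows": [
    {"hand":0.0,"x":0.0006,"y":-0.0065,"z":0,"ax":0,"ay":0,"az":0},
    {"hand":0.0,"x":0,"y":0,"z":0,"ax":0,"ay":0,"az":0}
  ]
}}

```text
t: 40.3
tcp_pos: [0.4788, -0.175, 0.0157]
tool_rot: [3.137, 0.153, 0.0]
contact_force: [0.0, 0.9, -0.1]
grip_width: -0.003
grasp_force: 0.3
```

Request:
{"fn": "drive_tool", "kwargs": {
  "rows": [
    {"hand":0.0,"x":0.0006,"y":-0.0065,"z":0,"ax":0,"ay":0,"az":0},
    {"hand":0.0,"x":0,"y":0,"z":0,"ax":0,"ay":0,"az":0}
  ]
}}

```text
t: 40.5
tcp_pos: [0.4789, -0.1765, 0.0157]
tool_rot: [-3.138, -0.153, 0.0]
contact_force: [-0.3, 1.2, 0.8]
grip_width: -0.002
grasp_force: 0.8
```

Request:
{"fn": "drive_tool", "kwargs": {
  "rows": [
    {"hand":0.0,"x":0.0006,"y":-0.0065,"z":0,"ax":0,"ay":0,"az":0},
    {"hand":0.0,"x":0,"y":0,"z":0,"ax":0,"ay":0,"az":0}
  ]
}}

```text
t: 40.7
tcp_pos: [0.4789, -0.1765, 0.0157]
tool_rot: [-3.134, -0.154, 0.002]
contact_force: [-1.1, 5.8, 3.5]
grip_width: -0.003
grasp_force: 2.5
```

```bash
python3 -c "
from h import *
now();cpos();keel(lo=.035,hi=.05)"
```

```text
t 40.7 tcp [ 478.9 -176.5   15.7] yawY -84.4 down [-0.001  0.003 -1.   ] F [-1.1  5.8  3.5] w -0.003 g 2.5 q7 -0.76
corner frame [-110.6   63.2]
scene keel 307 [ 481.6 -212.3] [191.  57.] ang 7.2 corner [-111.4   27.4] z 44.0
```

Request:
{"fn": "drive_tool", "kwargs": {
  "rows": [
    {"hand":0.0,"x":-0.003,"y":0.03,"z":0,"ax":0,"ay":0,"az":0},
    {"hand":0.0,"x":0,"y":0,"z":0.12,"ax":0,"ay":0,"az":0},
    {"hand":0.0,"x":0,"y":0,"z":0.12,"ax":0,"ay":0,"az":0},
    {"hand":0.0,"x":-0.1,"y":-0.047,"z":0,"ax":0,"ay":0,"az":0},
    {"hand":0.0,"x":-0.1,"y":-0.047,"z":0,"ax":0,"ay":0,"az":0},
    {"hand":0.0,"x":-0.1,"y":-0.047,"z":0,"ax":0,"ay":0,"az":0},
    {"hand":0.0,"x":-0.1,"y":-0.047,"z":0,"ax":0,"ay":0,"az":0},
    {"hand":0.0,"x":0,"y":0,"z":0,"ax":0,"ay":0,"az":0},
    {"hand":0.0,"x":0,"y":0,"z":-0.12,"ax":0,"ay":0,"az":0},
    {"hand":0.0,"x":0,"y":0,"z":-0.12,"ax":0,"ay":0,"az":0},
    {"hand":0.0,"x":0,"y":0,"z":0,"ax":0,"ay":0,"az":0}
  ]
}}

```text
t: 41.85
tcp_pos: [0.3549, -0.2241, 0.0125]
tool_rot: [-3.135, -0.152, 0.013]
contact_force: [-0.6, 1.2, -0.3]
grip_width: -0.001
grasp_force: 0.0
```

```bash
python3 -c "
from h import *
now();cpos();keel(lo=.035,hi=.05)"
```

```text
t 41.9 tcp [ 354.9 -224.1   12.5] yawY -84.4 down [-0.008  0.002 -1.   ] F [-0.6  1.2 -0.3] w -0.001 g 0.0 q7 -0.58
corner frame [-238.6   27.9]
scene keel 737 [ 480.6 -211.6] [188.  57.] ang 7.0 corner [-112.3   28.1] z 43.0
```

Request:
{"fn": "drive_tool", "kwargs": {
  "rows": [
    {"hand":0.0,"x":0.04,"y":0.0039,"z":0,"ax":0,"ay":0,"az":0},
    {"hand":0.0,"x":0.04,"y":0.0039,"z":0,"ax":0,"ay":0,"az":0},
    {"hand":0.0,"x":0.03,"y":0.0029,"z":0,"ax":0,"ay":0,"az":0},
    {"hand":0.0,"x":0,"y":0,"z":0,"ax":0,"ay":0,"az":0}
  ]
}}

```text
t: 42.3
tcp_pos: [0.3926, -0.223, 0.0166]
tool_rot: [3.136, 0.156, 0.0]
contact_force: [-1.7, -0.3, 0.7]
grip_width: -0.004
grasp_force: 0.8
```

Request:
{"fn": "drive_tool", "kwargs": {
  "rows": [
    {"hand":0.0,"x":0.007,"y":0.0007,"z":0,"ax":0,"ay":0,"az":0},
    {"hand":0.0,"x":0.007,"y":0.0007,"z":0,"ax":0,"ay":0,"az":0},
    {"hand":0.0,"x":0,"y":0,"z":0,"ax":0,"ay":0,"az":0}
  ]
}}

```text
t: 42.6
tcp_pos: [0.3927, -0.2228, 0.0158]
tool_rot: [-3.137, -0.152, 0.007]
contact_force: [-8.2, -0.6, 4.9]
grip_width: -0.001
grasp_force: 3.9
```

Request:
{"fn": "drive_tool", "kwargs": {
  "rows": [
    {"hand":0.0,"x":0.007,"y":0.0007,"z":0,"ax":0,"ay":0,"az":0},
    {"hand":0.0,"x":0,"y":0,"z":0,"ax":0,"ay":0,"az":0}
  ]
}}

```text
t: 42.8
tcp_pos: [0.3926, -0.2227, 0.0156]
tool_rot: [-3.136, -0.15, 0.012]
contact_force: [-11.7, -1.5, 8.2]
grip_width: -0.002
grasp_force: 5.6
```

```bash
python3 -c "
from h import *
now();cpos();keel(lo=.035,hi=.05)"
```

```text
t 42.8 tcp [ 392.6 -222.7   15.6] yawY -84.5 down [-0.008  0.001 -1.   ] F [-11.7  -1.5   8.2] w -0.002 g 5.6 q7 -0.62
corner frame [-200.9   25.6]
scene keel 538 [ 497.6 -209.3] [154.  57.] ang 6.5 corner [-95.2  28.8] z 44.0
```

Request:
{"fn": "drive_tool", "kwargs": {
  "rows": [
    {"hand":0.0,"x":-0.05,"y":-0.005,"z":0,"ax":0,"ay":0,"az":0},
    {"hand":0.0,"x":0,"y":0,"z":0.12,"ax":0,"ay":0,"az":0},
    {"hand":0.0,"x":0,"y":0,"z":0.12,"ax":0,"ay":0,"az":0},
    {"hand":0.0,"x":0.1,"y":0.1,"z":0,"ax":0,"ay":0,"az":0},
    {"hand":0.0,"x":0.1,"y":0.1,"z":0,"ax":0,"ay":0,"az":0},
    {"hand":0.0,"x":0.09,"y":0.062,"z":0,"ax":0,"ay":0,"az":0},
    {"hand":0.0,"x":0,"y":0,"z":0,"ax":0,"ay":0,"az":0},
    {"hand":0.0,"x":0,"y":0,"z":-0.12,"ax":0,"ay":0,"az":0},
    {"hand":0.0,"x":0,"y":0,"z":-0.12,"ax":0,"ay":0,"az":0},
    {"hand":0.0,"x":0,"y":0,"z":0,"ax":0,"ay":0,"az":0}
  ]
}}

```text
t: 43.85
tcp_pos: [0.4657, -0.1434, 0.0124]
tool_rot: [-3.135, -0.152, 0.013]
contact_force: [-0.9, 0.4, 0.7]
grip_width: 0.002
grasp_force: 0.0
```

```bash
python3 -c "
from h import *
now();cpos();keel(lo=.035,hi=.05)"
```

```text
t 43.9 tcp [ 465.7 -143.4   12.4] yawY -84.4 down [-0.008  0.002 -1.   ] F [-0.9  0.4  0.7] w 0.002 g 0.0 q7 -0.82
corner frame [-120.5   97.5]
scene keel 484 [ 509.  -208.3] [134.  56.] ang 5.6 corner [-83.7  28.6] z 44.0
```

Request:
{"fn": "drive_tool", "kwargs": {
  "rows": [
    {"hand":0.0,"x":0.004,"y":-0.04,"z":0,"ax":0,"ay":0,"az":0},
    {"hand":0.0,"x":0.004,"y":-0.04,"z":0,"ax":0,"ay":0,"az":0},
    {"hand":0.0,"x":0.002,"y":-0.02,"z":0,"ax":0,"ay":0,"az":0},
    {"hand":0.0,"x":0,"y":0,"z":0,"ax":0,"ay":0,"az":0}
  ]
}}

```text
t: 44.3
tcp_pos: [0.4736, -0.1765, 0.017]
tool_rot: [3.137, 0.15, 0.004]
contact_force: [0.2, -0.1, 0.1]
grip_width: -0.002
grasp_force: 0.0
```

Request:
{"fn": "drive_tool", "kwargs": {
  "rows": [
    {"hand":0.0,"x":0.0006,"y":-0.007,"z":0,"ax":0,"ay":0,"az":0},
    {"hand":0.0,"x":0.0006,"y":-0.007,"z":0,"ax":0,"ay":0,"az":0},
    {"hand":0.0,"x":0,"y":0,"z":0,"ax":0,"ay":0,"az":0}
  ]
}}

```text
t: 44.6
tcp_pos: [0.4729, -0.1771, 0.0156]
tool_rot: [-3.135, -0.155, 0.001]
contact_force: [-1.2, 3.6, 2.6]
grip_width: -0.002
grasp_force: 2.3
```

Request:
{"fn": "drive_tool", "kwargs": {
  "rows": [
    {"hand":0.0,"x":0.0006,"y":-0.007,"z":0,"ax":0,"ay":0,"az":0},
    {"hand":0.0,"x":0,"y":0,"z":0,"ax":0,"ay":0,"az":0}
  ]
}}

```text
t: 44.8
tcp_pos: [0.4729, -0.1771, 0.0156]
tool_rot: [-3.131, -0.157, 0.002]
contact_force: [-0.4, 8.2, 5.4]
grip_width: -0.005
grasp_force: 4.1
```

```bash
python3 -c "
from h import *
now();cpos();keel(lo=.035,hi=.05)"
```

```text
t 44.8 tcp [ 472.9 -177.1   15.6] yawY -84.3 down [-0.002  0.006 -1.   ] F [-0.4  8.2  5.4] w -0.005 g 4.1 q7 -0.75
corner frame [-116.6   63.2]
scene keel 312 [ 518.1 -207.9] [116.  57.] ang 5.8 corner [-74.6  28.1] z 43.0
```

Request:
{"fn": "drive_tool", "kwargs": {
  "rows": [
    {"hand":0.0,"x":-0.006,"y":0.06,"z":0,"ax":0,"ay":0,"az":0},
    {"hand":0.0,"x":0,"y":0.06,"z":0.1,"ax":0,"ay":0,"az":0},
    {"hand":0.0,"x":0,"y":0.06,"z":0.12,"ax":0,"ay":0,"az":0},
    {"hand":0.0,"x":0,"y":0.06,"z":0.12,"ax":0,"ay":0,"az":0},
    {"hand":0.0,"x":0,"y":0.06,"z":0.12,"ax":0,"ay":0,"az":0},
    {"hand":0.0,"x":0,"y":0,"z":0.12,"ax":0,"ay":0,"az":0},
    {"hand":0.0,"x":0,"y":0,"z":0.12,"ax":0,"ay":0,"az":0},
    {"hand":0.0,"x":0,"y":0,"z":0.12,"ax":0,"ay":0,"az":0},
    {"hand":0.0,"x":0,"y":0,"z":0,"ax":0,"ay":0,"az":0},
    {"hand":0.0,"x":0,"y":0,"z":0,"ax":0,"ay":0,"az":0}
  ]
}}

```text
t: 45.85
tcp_pos: [0.4718, -0.0922, 0.2621]
tool_rot: [3.137, 0.152, 0.003]
contact_force: [-0.3, 0.7, -0.1]
grip_width: 0.0
grasp_force: 0.0
```

```bash
python3 -c "
from h import *
now();cpos();keel(lo=.035,hi=.05);keel('top',lo=.035,hi=.05)
p,d=load('top');q=d;
n=np.array(p)
cv2.imwrite('pics/crop11.png',np.hstack([cv2.resize(n[170:285,335:415,::-1],(400,575),interpolation=cv2.INTER_CUBIC),cv2.resize(load('scene')[0][130:230,225:350,::-1],(400,575),interpolation=cv2.INTER_CUBIC)]))
for nm in('top','scene'):
  P,D=load(nm);V=cloud(nm,D);q=P.astype(int);m=(q[...,0]>130)&(q[...,1]<90)&(q[...,2]<90)&(V[...,2]>.15)&(V[...,1]<0)&(V[...,0]<.62)
  print('knob',np.median(V[m],0).round(4),m.sum())"
```

```text
t 45.9 tcp [471.8 -92.2 262.1] yawY -84.5 down [ 0.002 -0.001 -1.   ] F [-0.3  0.7 -0.1] w 0.0 g 0.0 q7 -1.17
corner frame [-109.5  147.8]
scene keel 734 [ 488.8 -210.9] [174.  57.] ang 6.0 corner [-104.1   28.1] z 44.0
top keel 392 [ 513.6 -207.4] [83. 56.] ang 4.2 corner [-79.1  29.1] z 42.0
knob [ 0.5581 -0.2034  0.1892] 124
knob [ 0.5592 -0.2015  0.1901] 104
```

View pics/crop11.png

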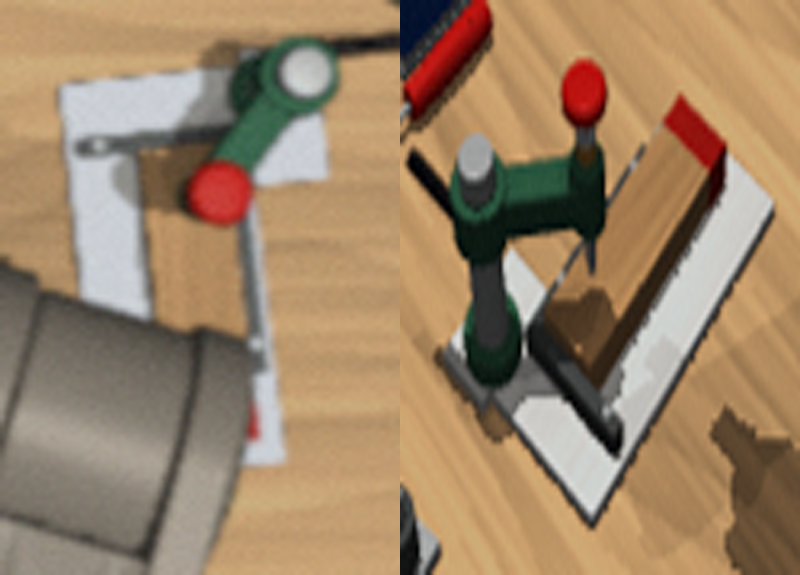

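The picture shows the keel flush in the corner: its heel is on the end fence, its right edge is along the side fence, and the red toe points out. Now the knob.

Request:
{"fn": "drive_tool", "kwargs": {
  "rows": [
    {"hand":0.0,"x":0.072,"y":-0.092,"z":0,"ax":0,"ay":0,"az":0},
    {"hand":0.0,"x":0.072,"y":-0.092,"z":0,"ax":0,"ay":0,"az":0},
    {"hand":0.0,"x":0.072,"y":-0.092,"z":0,"ax":0,"ay":0,"az":0},
    {"hand":0.0,"x":0.072,"y":-0.092,"z":0,"ax":0,"ay":0,"az":0},
    {"hand":0.0,"x":0,"y":0,"z":0,"ax":0,"ay":0,"az":0},
    {"hand":0.0,"x":0,"y":0,"z":-0.1,"ax":0,"ay":0,"az":0},
    {"hand":0.0,"x":0,"y":0,"z":-0.1,"ax":0,"ay":0,"az":0},
    {"hand":0.0,"x":0,"y":0,"z":-0.05,"ax":0,"ay":0,"az":0},
    {"hand":0.0,"x":0,"y":0,"z":0,"ax":0,"ay":0,"az":0}
  ]
}}

```text
t: 46.85
tcp_pos: [0.5549, -0.1994, 0.1826]
tool_rot: [-3.134, -0.153, 0.012]
contact_force: [-0.3, -0.0, 0.7]
grip_width: 0.001
grasp_force: 0.0
```

Request:
{"fn": "drive_tool", "kwargs": {
  "rows": [
    {"hand":0.0,"x":0,"y":0,"z":-0.02,"ax":0,"ay":0,"az":0},
    {"hand":0.0,"x":0,"y":0,"z":-0.02,"ax":0,"ay":0,"az":0},
    {"hand":0.0,"x":0,"y":0,"z":0,"ax":0,"ay":0,"az":0}
  ]
}}

```text
t: 47.15
tcp_pos: [0.5575, -0.2014, 0.1745]
tool_rot: [-3.138, -0.153, 0.001]
contact_force: [0.2, 1.1, -0.2]
grip_width: -0.003
grasp_force: 0.0
```

Request:
{"fn": "drive_tool", "kwargs": {
  "rows": [
    {"hand":0.0,"x":0,"y":0,"z":-0.02,"ax":0,"ay":0,"az":0},
    {"hand":0.0,"x":0,"y":0,"z":-0.02,"ax":0,"ay":0,"az":0},
    {"hand":0.0,"x":0,"y":0,"z":0,"ax":0,"ay":0,"az":0}
  ]
}}

```text
t: 47.45
tcp_pos: [0.5581, -0.2019, 0.1626]
tool_rot: [3.137, 0.153, 0.002]
contact_force: [0.4, -1.5, 2.7]
grip_width: 0.004
grasp_force: 1.3
```

```bash
python3 -c "
from h import *
now();cpos()"
```

```text
t 47.5 tcp [ 558.1 -201.9  162.6] yawY -84.4 down [ 0.001 -0.001 -1.   ] F [ 0.4 -1.5  2.7] w 0.004 g 1.3 q7 -0.83
corner frame [-34.2  30.3]
```

Request:
{"fn": "drive_tool", "kwargs": {
  "rows": [
    {"hand":0.0,"x":0,"y":-0.003,"z":-0.02,"ax":0,"ay":0,"az":0},
    {"hand":0.0,"x":0,"y":0,"z":-0.015,"ax":0,"ay":0,"az":0},
    {"hand":0.0,"x":0,"y":0,"z":0,"ax":0,"ay":0,"az":0}
  ]
}}

```text
t: 47.75
tcp_pos: [0.558, -0.2022, 0.1518]
tool_rot: [-3.138, -0.154, -0.001]
contact_force: [1.1, -1.4, 3.8]
grip_width: 0.001
grasp_force: 1.9
```

Request:
{"fn": "drive_tool", "kwargs": {
  "rows": [
    {"hand":0.0,"x":0,"y":0,"z":-0.01,"ax":0,"ay":0,"az":0},
    {"hand":0.0,"x":0,"y":0,"z":-0.01,"ax":0,"ay":0,"az":0},
    {"hand":0.0,"x":0,"y":0,"z":0,"ax":0,"ay":0,"az":0}
  ]
}}

```text
t: 48.05
tcp_pos: [0.5586, -0.2026, 0.1476]
tool_rot: [3.137, 0.154, 0.004]
contact_force: [-0.6, 1.2, 10.0]
grip_width: 0.005
grasp_force: 4.9
```

Request:
{"fn": "drive_tool", "kwargs": {
  "rows": [
    {"hand":0.0,"x":0,"y":0,"z":-0.01,"ax":0,"ay":0,"az":0},
    {"hand":0.0,"x":0,"y":0,"z":0,"ax":0,"ay":0,"az":0}
  ]
}}

```text
t: 48.25
tcp_pos: [0.5588, -0.2027, 0.1452]
tool_rot: [3.137, 0.154, 0.005]
contact_force: [-0.3, 0.6, 12.5]
grip_width: -0.002
grasp_force: 5.8
```

Near the second stop at 12.5 N; I'll go on until it is firm.

Request:
{"fn": "drive_tool", "kwargs": {
  "rows": [
    {"hand":0.0,"x":0,"y":0,"z":-0.01,"ax":0,"ay":0,"az":0},
    {"hand":0.0,"x":0,"y":0,"z":-0.01,"ax":0,"ay":0,"az":0},
    {"hand":0.0,"x":0,"y":0,"z":0,"ax":0,"ay":0,"az":0},
    {"hand":0.0,"x":0,"y":0,"z":0,"ax":0,"ay":0,"az":0}
  ]
}}

```text
t: 48.65
tcp_pos: [0.5601, -0.2035, 0.1438]
tool_rot: [3.137, 0.154, 0.012]
contact_force: [-4.3, 4.0, 27.4]
grip_width: -0.002
grasp_force: 13.8
```

Request:
{"fn": "drive_tool", "kwargs": {
  "rows": [
    {"hand":0.0,"x":0,"y":0,"z":-0.007,"ax":0,"ay":0,"az":0},
    {"hand":0.0,"x":0,"y":0,"z":0,"ax":0,"ay":0,"az":0},
    {"hand":0.0,"x":0,"y":0,"z":0,"ax":0,"ay":0,"az":0}
  ]
}}

```text
t: 48.95
tcp_pos: [0.5607, -0.2039, 0.1436]
tool_rot: [3.137, 0.154, 0.016]
contact_force: [-6.4, 4.3, 35.0]
grip_width: 0.001
grasp_force: 17.5
```

Request:
{"fn": "drive_tool", "kwargs": {
  "rows": [
    {"hand":0.0,"x":0,"y":0,"z":0.04,"ax":0,"ay":0,"az":0},
    {"hand":0.0,"x":0,"y":0,"z":0.05,"ax":0,"ay":0,"az":0},
    {"hand":0.0,"x":0,"y":0,"z":0.1,"ax":0,"ay":0,"az":0},
    {"hand":0.0,"x":0,"y":0,"z":0.12,"ax":0,"ay":0,"az":0},
    {"hand":0.0,"x":0,"y":0,"z":0.12,"ax":0,"ay":0,"az":0},
    {"hand":0.0,"x":-0.12,"y":0.1,"z":0,"ax":0,"ay":0,"az":0},
    {"hand":0.0,"x":-0.12,"y":0.12,"z":0,"ax":0,"ay":0,"az":0},
    {"hand":0.0,"x":0,"y":0.12,"z":0,"ax":0,"ay":0,"az":0},
    {"hand":0.0,"x":0,"y":0.12,"z":0,"ax":0,"ay":0,"az":0},
    {"hand":0.0,"x":0,"y":0.12,"z":0,"ax":0,"ay":0,"az":0},
    {"hand":0.0,"x":0,"y":0,"z":0,"ax":0,"ay":0,"az":0},
    {"hand":0.0,"x":0,"y":0,"z":0,"ax":0,"ay":0,"az":0}
  ]
}}

```text
t: 50.15
tcp_pos: [0.4856, -0.0284, 0.2633]
tool_rot: [3.137, 0.157, -0.003]
contact_force: [-1.1, -0.3, -0.1]
grip_width: -0.003
grasp_force: 0.0
```

```bash
python3 -c "
from h import *
now();keel(lo=.035,hi=.05);keel('top',lo=.035,hi=.05);inbox();blobs()
p0=cv2.imread('pics/top1.png').astype(int)
for nm in('top','scene'):
  P,D=load(nm);V=cloud(nm,D);q=P.astype(int);m=(q[...,0]>130)&(q[...,1]<90)&(q[...,2]<90)&(V[...,2]>.15)&(V[...,1]<0)&(V[...,0]<.62)
  print('knob',np.median(V[m],0).round(4),m.sum())
# keel edge residuals vs fences (top view): left/right edge fit
P,D=load('top');V=cloud('top',D)*1000;q=P.astype(int)
m=(V[...,2]>35)&(V[...,2]<50)&(q[...,0]>115)&(q[...,0]>q[...,2]*1.35)&(V[...,0]>370)&(V[...,0]<620)&(V[...,1]>-260)&(V[...,1]<-150)
A=V[m][:,:2];x=(A-CO)@CX;y=(A-CO)@CY
b=np.arange(-185,-55,5);L=[np.percentile(y[(x>=i)&(x<i+5)],98) for i in b];Rr=[np.percentile(y[(x>=i)&(x<i+5)],2) for i in b]
print('edge angles deg rel',np.degrees(np.polyfit(b,L,1)[0]),np.degrees(np.polyfit(b,Rr,1)[0]),np.mean(L),np.mean(Rr),'x ext',x.min(),x.max())
"
```

```text
t 50.1 tcp [485.6 -28.4 263.3] yawY -84.3 down [-0.002 -0.001 -1.   ] F [-1.1 -0.3 -0.1] w -0.003 g 0.0 q7 -1.29
scene keel 742 [ 488.9 -211.4] [175.  58.] ang 6.8 corner [-104.    27.5] z 44.0
top keel 794 [ 480.  -211.3] [153.  57.] ang 5.9 corner [-112.8   28.5] z 42.0
box [435 266  50  22 598] [ 37. -28. 225.] [100.  69.  50.]
box [ 466  345   82   55 2639] [228. -29. 225.] [66. 54. 50.]
blob [ 499. -209.] [194.  56.] 5.6 39.0
knob [ 0.5555 -0.2035  0.1891] 127
knob [ 0.5593 -0.2017  0.1905] 105
edge angles deg rel 0.18989268497992506 0.39759638853624496 54.333578180378204 3.1854638344952027 x ext -189.96250465383554 -1.420120746571343
```

```bash
python3 -c "
from h import *
print(arm.sign_off())"
```

```text
the job is handed in; nothing more can be done
None
```

The job is handed in at about 50 s (no verdict came back): all three offcuts are in the scrap box with the flap shut, the keel is flush in the fence corner with its toe out (about 0.3° from square, heel 1–2 mm from the end fence by camera), and it was pressed to the firm second stop (35 N) with the knob back up.

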